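# Turn a binding riser plate over for inspection under the light lid

### The arm

A 7-joint arm with a two-finger parallel gripper is mounted at the origin on the work surface. World frame = base frame: x ahead of the robot, y to its left, z up, the work surface at z = 0. Lengths are in m, angles in rad, forces in N, time in s.
With the tool pointing down it reaches from about 0.35 to 0.9 m from the base axis. Payload 8.1 kg.
Tool frame: the origin (TCP) lies on the centre line of the jaws, within the pads' length; the fingertips stand 8 mm ahead of it and the grasp point (between the pads) lies 11 mm behind it; z points along the fingers, y is the line along which they close (so a half turn about z gives the same grasp; the last joint's range is limited). The gripper opens to 92 mm and grips with 3 to 60 N. Pads are 19 mm wide; open, the fingers measure 130 mm over their backs; the gripper's body (75 mm by 190 mm) begins 47 mm behind the grasp point.
Start: joints at [1.168, 0.434, 0.025, 1.573, -0.012, 1.134, -0.075], TCP at [0.185, -0.597, 0.235] pointing down, gripper open.
Joint ranges: [-2.62, 2.62], [-0.44, 2.09], [-1.27, 1.32], [0.08, 2.57], [-1.32, 4.46], [0.12, 2], [-2.74, 2.74]. Speed limits (rad/s): [2.22, 2.22, 3.01, 3.01, 3.14, 3.14, 3.14].

### API

Orientations are given as a rotation vector (axis times angle).
In Python, from cell import get_state, snapshot, camera_model, finish_job gives the robot as it stands.
- The arm moves only by the tool apply_moves, never from a script. Its argument "steps" is a list of rows, each a list of 6 numbers: the shift along the tool's x, y, z in cm, then the turn, a rotation vector about the tool's x, y, z in rad. A call has 1 to 10 rows; each row shifts and turns the commanded pose from where the row before left it, along the tool's axes as they then stand; what a row does not reach is not made up. A row lasts 1/10 s, in which the tool goes at most 50 mm and 8.59 degrees, less where a joint would pass 70% of its speed; a pose out of reach is approached as far as the arm can. A call is refused whole if a number of a shift passes 5 or a number of a turn 0.15, either way. A call with a gripper value outside its range is refused whole. "grip" is the opening, from 0 (shut) to 1 (fully open), set as the call begins (left out, the last holds). The fingers move at their own pace and stop on an object; the grip force is fixed at half the most. Time passes only in rows, so rows that do not move let the fingers close. It gives the time, the measured TCP pose, the force, the opening and the grip force at its end, in the units of the state.
- get_state(): the state, without advancing time (a new reading comes with each control period).
- snapshot(name): name is "scene" or "top" or "wrist"; returns (picture, depth): 480x640x3 uint8, blue, green, red; 480x640 float32, m along the optical axis (not along the pixel's ray), 0 where there is no reading.
- camera_model(name): a dict with "camera_matrix" (3x3 intrinsics, pixels), "world_to_cam" (4x4, takes a point from world to camera coordinates). Camera axes: x right, y down, z forward; pixel columns grow to the right and rows downward; lengths in m; the calibration is good to about 2 mm. A picture is of the moment at which its call begins: read the wrist's pose just before it. camera_model takes no time and is no camera call; for the wrist camera it gives the pose at the moment of the call.
- finish_job(): hands the job in; it is judged then, once.
The state is a dict: "time_s": time; "joint_positions": joint angles; "joint_vel": joint speeds; "tau": joint torques, N m; "eef_pos": TCP position; "tcp_rot": TCP orientation; "contact_force": force on the tool from outside, world axes, zero at the start; "torque": the same for the moment, N m; "grip_width": opening from 0.0 (shut) to 1.0 (fully open); "grip_force": force on a finger pad.
Only numpy, scipy, OpenCV 4.12 (cv2) and the standard library are available. Lean on these libraries where they do the work, as an engineer would, in place of code of your own. Each camera call takes 0.05 s, during which the arm holds its last target. There are 200 camera calls.

### The job

Get the ski-binding riser plate ready for inspection: raise the stiff lid of the inspection stand to about 70 degrees from level (60 to 80 is fine) and leave it there, and lay the plate flat in the middle of the stand's dark pad, turned over so that its yellow underside with the brass inserts faces up. Turn and set the plate down under control, never dropping it or letting it topple, and leave the wax block, the stone and the brush where they are.

Things in the scene. Friction and masses are not known exactly. Their poses are not given: they have to be found in the camera images.
- riser: Riser plate, 66 x 56 x 18 mm (x, y, z), a plain solid block of 0.14 kg with rounded edges. Its top is black with three grey tread strips; its underside is yellow with four brass inserts. Origin: centre of the yellow underside; z points out of the black tread face (the centre of the plate is at z = +9 mm). Starts on the bench, tread up; stable when stood on any edge.
- stand: Fixed inspection stand: white base 230 x 210 x 20 mm (x, y, z), origin under the centre of the base on the bench, z up. Its x points from the pad to the hinge. Two red hinge cheeks, 18 mm thick and 30 mm deep in x, reach z = 70 mm at x = +95 mm, y = +-95 mm.
- stand_pad (a point): Centre of the top of the dark square pad with a thin white cross, 100 x 100 mm, 24 mm above the bench, on the stand's base (at stand x = -50 mm). Axes as the stand's.
- lamp_lid (a joint): Angle of the red light lid in rad: 0 is level, over the pad; grows as its near edge rises, up to 1.9. Stiff friction hinge: it stays where it is left; lifting it at the grip takes about 4 N.
- lamp_lid_hinge (a point): Middle of the lid's hinge axis, 60 mm above the bench, 140 mm behind the pad's centre in the stand's +x. The axis lies along the stand's y. The lid panel reaches from 5 to 130 mm from the axis, is 168 mm wide and 12 mm thick, plus low cooling fins (7.5 mm) on top.
- lamp_lid_grip (a point): Point in the yellow grip tab at the middle of the lid's free edge, 160 mm from the hinge axis. The tab sticks out in the plane of the lid from 130 to 175 mm from the axis and is 14 mm wide (along the hinge axis) and 14 mm thick. Axes turn with the lid: -x points from hinge to tab, z out of the lid's upper face.
- wax_block: Bystander: blue wax block 100 x 45 x 26 mm, loose; origin centre of underside.
- stone: Bystander: flat sharpening stone 100 x 30 x 12 mm, aluminium with orange top, loose; origin centre of underside.
- brush: Bystander: bench brush, wooden back over brass bristles, 160 x 50 x 28 mm, loose; origin centre of underside, long along its x.
Not all that is in view belongs to the job. There is more than one size of the riser; the job needs the middle-sized.

How it is judged:
By the outcome, as a careful person would: the job done as asked, in the order asked, and still so for the second after the job is handed in, with the robot touching nothing.
It also fails if it takes over 72 s, if anything falls off the work surface, if the arm or the gripper's body presses on something with over 40 N, if the wrist force passes 120 N, or if a joint passes its speed limit or range.

## Working session

There is one attempt and no reset: what is moved stays moved. The work goes in short steps, Python scripts to look and compute and a tool call to move; the robot and the scene stay as the last step left them, time stands still between calls to the robot, and variables do not carry over. Pictures are saved under pics/ and viewed, at most 10 in all, crops included, and the job is handed in when it is done.

Besides the shell and the picture viewer there is one more tool, called after "Request:" by a JSON object that holds its "op" and its "data". apply_moves: Moves the arm, as the interface text tells. Its arguments: {"type":"object","properties":{"steps":{"type":"array"},"grip":{"type":"number"}},"required":["steps"]}

```bash
ls; mkdir -p pics
python3 - <<'E'
from cell import *
import cv2,numpy as np
s=get_state();print(s)
for n in("scene","top"):
    p,d=snapshot(n);cv2.imwrite(f"pics/{n}1.png",p);np.save(f"pics/{n}1.npy",d)
    m=camera_model(n);print(n,m["camera_matrix"],m["world_to_cam"],(d>0).mean())
E
```

```text
pics
{'time_s': 0.0, 'joint_positions': array([ 1.16837408,  0.43522471,  0.02496756,  1.5741286 , -0.01161319,
        1.13399377, -0.07506715]), 'joint_vel': array([-8.45201637e-04,  4.62682510e-04, -8.02800820e-04,  7.33809763e-04,
        9.11650113e-05,  2.72703533e-03, -1.66782228e-03]), 'tau': array([-4.66689471e-04, -6.67850733e+01,  9.84493196e-01, -3.14465082e+01,
       -6.07042154e-02,  4.26853937e-02,  8.03416060e-05]), 'eef_pos': array([ 0.18439342, -0.59663964,  0.23393164]), 'tcp_rot': array([-3.10481778e+00, -4.68904774e-01,  5.80318170e-04]), 'contact_force': array([-0.28278259, -0.0517814 ,  0.80493946]), 'torque': array([ 0.00412697,  0.04754182, -0.01639949]), 'grip_force': 0.0, 'grip_width': 0.9993688228961514}
scene [[538.50057884   0.         330.36339234]
 [  0.         538.50057884 232.830847  ]
 [  0.           0.           1.        ]] [[-0.3463139   0.93788322 -0.02101784  0.28840466]
 [ 0.64891412  0.22331202 -0.72735288 -0.26464621]
 [-0.67747852 -0.26553119 -0.68594172  1.31730585]
 [ 0.          0.          0.          1.        ]] 0.9957486979166666
top [[588.68948343   0.         328.34784652]
 [  0.         588.68948343 238.32610196]
 [  0.           0.           1.        ]] [[ 0.00564487 -0.99967215 -0.02497462 -0.09996293]
 [-0.98849812 -0.00180382 -0.15122239  0.55711341]
 [ 0.15112776  0.02554099 -0.98818422  1.04560581]
 [ 0.          0.          0.          1.        ]] 0.99595703125
```

View pics/scene1.png

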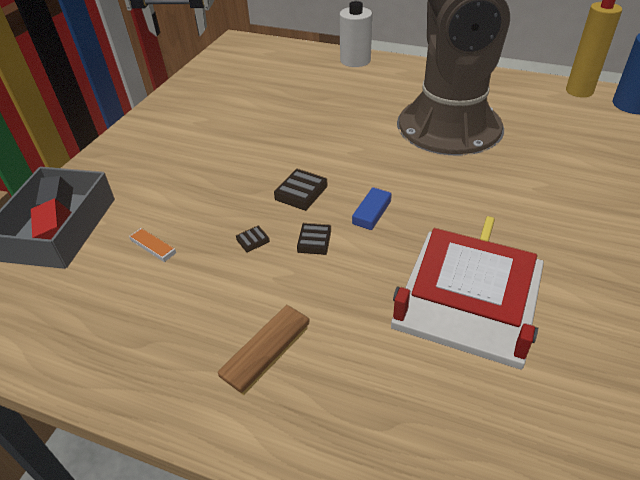

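View pics/top1.png

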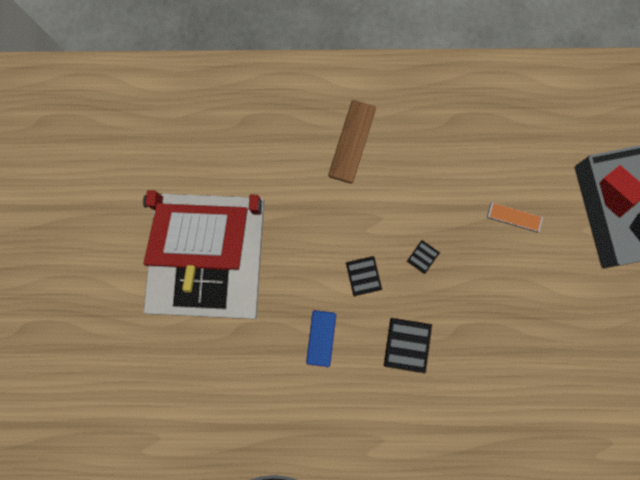

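Scene picture: three black plates with grey strips. The small one is at scene (253,238) / top (424,257), the middle one at scene (314,238) / top (364,276), and the large one at scene (300,188) / top (408,345). The stand's lid is at top (195,238), with its yellow tab at top (189,279) / scene (488,229). The middle-sized plate should fit 66x56 mm, so I'll measure all three and crop.

```bash
cat > h.py <<'E'
from cell import *
import cv2,numpy as np
M={n:camera_model(n) for n in("scene","top")}
def ray(n,uv,m=None):
    m=m or M[n];T=m["world_to_cam"];R=T[:3,:3]
    d=R.T@np.linalg.solve(m["camera_matrix"],[uv[0],uv[1],1]);return -R.T@T[:3,3],d
def onz(n,uv,z,m=None):
    o,d=ray(n,uv,m);return o+d*(z-o[2])/d[2]
def tri(*nu):
    A=np.zeros((3,3));b=np.zeros(3);L=[]
    for r in nu:
        o,d=ray(*r);d=d/np.linalg.norm(d);P=np.eye(3)-np.outer(d,d);A+=P;b+=P@o;L.append((o,P))
    x=np.linalg.solve(A,b);return x,[np.linalg.norm(P@(x-o)) for o,P in L]
def big(mask,near=None,amin=20):
    c,_=cv2.findContours(mask.astype(np.uint8),cv2.RETR_EXTERNAL,cv2.CHAIN_APPROX_NONE)
    c=[k for k in c if cv2.contourArea(k)>amin]
    if near is None:return max(c,key=cv2.contourArea)
    return min(c,key=lambda k:np.hypot(*(np.array(cv2.minAreaRect(k)[0])-near)))
E
cat > a.py <<'E'
from h import *
np.set_printoptions(precision=4,suppress=True)
I={n:cv2.imread(f"pics/{n}1.png") for n in M};D={n:np.load(f"pics/{n}1.npy") for n in M}
H={n:cv2.cvtColor(I[n],cv2.COLOR_BGR2HSV) for n in M}
def cloud(n,mask):
    v,u=np.nonzero(mask);z=D[n][v,u];m=M[n];T=m["world_to_cam"]
    p=np.linalg.solve(m["camera_matrix"],np.stack([u,v,np.ones_like(u)])*z);return (T[:3,:3].T@(p-T[:3,3:])).T
# plates: grey/black = low sat or dark
seeds={"small":((253,238),(424,257)),"mid":((314,238),(364,276)),"large":((300,188),(408,345))}
for k,(s,t) in seeds.items():
    c={}
    for n,uv in(("scene",s),("top",t)):
        m=(H[n][...,1]<70)|(H[n][...,2]<70)
        c[n]=big(m,np.array(uv),50);r=cv2.minAreaRect(c[n])
        if n=="top":
            P=np.array([onz(n,q,.018)[:2] for q in c[n][:,0].astype(float)]).astype(np.float32)
            print(k,"size mm",cv2.minAreaRect(P*1000))
    # strips centroid in both views
    sc={}
    for n in c:
        mk=np.zeros(I[n].shape[:2],np.uint8);cv2.drawContours(mk,[c[n]],-1,1,-1)
        g=(mk>0)&(H[n][...,2]>80);v,u=np.nonzero(g);sc[n]=(u.mean(),v.mean())
        print("  depth strips",n,np.median(cloud(n,g),0))
    print("  tri",tri(("scene",sc["scene"]),("top",sc["top"])))
# tab
tb={}
for n,nr in(("scene",(488,229)),("top",(189,279))):
    h=H[n];m=(h[...,0]>20)&(h[...,0]<35)&(h[...,1]>130)
    k=big(m,np.array(nr),20);b=cv2.boxPoints(cv2.minAreaRect(k));print("tab",n,cv2.minAreaRect(k),b.tolist())
    mk=np.zeros(m.shape,np.uint8);cv2.drawContours(mk,[k],-1,1,-1);mk=cv2.erode(mk,np.ones((3,3)))
    print(np.median(cloud(n,mk),0))
# lid panel
h=H["top"]
red=((h[...,0]<8)|(h[...,0]>172))&(h[...,1]>150)
for n in M:
    h=H[n];red=((h[...,0]<8)|(h[...,0]>172))&(h[...,1]>150)
    k=big(red if n=="scene" else red&(np.arange(640)[None]<500));print("lid",n,cv2.approxPolyDP(k,4,True)[:,0].tolist())
    mk=np.zeros(h.shape[:2],np.uint8);cv2.drawContours(mk,[k],-1,1,-1)
    p=cloud(n,cv2.erode(mk,np.ones((5,5)))&red.astype(np.uint8));c=p.mean(0);w=np.linalg.svd(p-c,full_matrices=0)[2]
    print("lid plane",c,w[2],np.degrees(np.arccos(abs(w[2,2]))))
# base outline top
h=H["top"];w=(h[...,1]<40)&(h[...,2]>140)&(np.arange(640)[None]<280)&(np.arange(480)[:,None]>150)
b=w|(((h[...,0]<8)|(h[...,0]>172))&(h[...,1]>150)&(np.arange(640)[None]<280))|(h[...,2]<60)&(np.arange(640)[None]<280)&(np.arange(480)[:,None]>150)
k=big(b);print("base",cv2.approxPolyDP(cv2.convexHull(k),4,True)[:,0].tolist())
# stone wax brush tops
E
python3 a.py
python3 - <<'E'
import cv2,numpy as np
a=cv2.imread('pics/top1.png')
x=cv2.resize(a[230:380,300:450],None,fx=2.6,fy=2.6,interpolation=2);y=cv2.resize(a[180:330,130:280],None,fx=2.6,fy=2.6,interpolation=2)
cv2.imwrite('pics/crop1.png',np.hstack([x,y]))
E
```

```text
small size mm ((526.9615478515625, -274.0967102050781), (39.970184326171875, 49.12663650512695), 54.74354553222656)
  depth strips scene [ 0.5262 -0.2726  0.0135]
  depth strips top [ 0.5285 -0.2751  0.0132]
  tri (array([ 0.5273, -0.2735,  0.0151]), [np.float64(0.0018951891343774632), np.float64(0.0018951891343775547)])
mid size mm ((490.8032531738281, -163.01025390625), (63.76222610473633, 53.59275817871094), 13.243112564086914)
  depth strips scene [ 0.4891 -0.1602  0.0181]
  depth strips top [ 0.4917 -0.1625  0.0176]
  tri (array([ 0.4903, -0.1614,  0.0185]), [np.float64(0.001971953519064799), np.float64(0.001971953519064795)])
large size mm ((364.1576232910156, -242.9720001220703), (75.94795989990234, 88.19139862060547), 81.25208282470703)
  depth strips scene [ 0.3624 -0.2397  0.025 ]
  depth strips top [ 0.3641 -0.2436  0.0243]
  tri (array([ 0.3631, -0.2416,  0.0253]), [np.float64(0.0019206753554347024), np.float64(0.0019206753554347508)])
tab scene ((486.9622802734375, 228.13206481933594), (8.791075706481934, 24.175457000732422), 15.945395469665527) [[479.4151306152344, 238.
[... 158 characters left out ...]
66]
tab top ((188.2630157470703, 279.04046630859375), (10.872089385986328, 27.218236923217773), 8.746162414550781) [[180.82081604003906, 291.66473388671875], [184.9595489501953, 264.76300048828125], [195.70521545410156, 266.41619873046875], [191.5664825439453, 293.31793212890625]]
[0.4768 0.1385 0.1167]
lid scene [[434, 228], [412, 295], [518, 326], [536, 254]]
lid plane [0.5661 0.1432 0.0888] [-0.5896  0.0143  0.8076] 36.14032415283737
lid top [[147, 191], [145, 203], [156, 213], [145, 264], [238, 267], [245, 208], [164, 205], [155, 191]]
lid plane [0.5516 0.1368 0.0937] [-0.9456  0.0588 -0.32  ] 71.33973763920689
base [[245, 208], [238, 267], [225, 306], [174, 305], [144, 263], [147, 191]]
```

View pics/crop1.png

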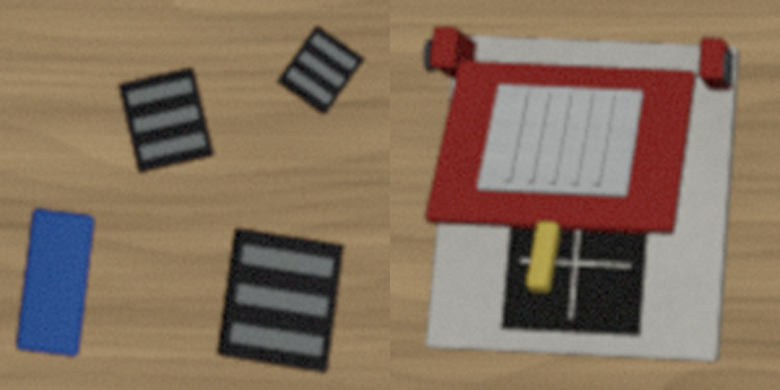

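The crop confirms it: the plate at top (364,276) measures 64x54 mm at a height of 18 mm, so it is the middle one (the small is 40x49, the large 76x88). The lid already stands part open, with its tab at top (188,279), and the pad cross is at about top (201,281). Next come the stand's yaw, the hinge and the lid angle.

```bash
cat >> h.py <<'E'
from scipy.spatial.transform import Rotation as Ro
np.set_printoptions(precision=4,suppress=True)
def orient(yaw,tilt):
    "tool x along yaw when down; tilt>0: fingers lean out along +yaw (rad)"
    r=np.array([np.cos(yaw),np.sin(yaw),0]);z=np.sin(tilt)*r-np.array([0,0,np.cos(tilt)])
    y=np.cross([0,0,-1],r);return Ro.from_matrix(np.stack([np.cross(y,z),y,z],1))
def plan(p,R,s=None,dmax=3.,wmax=.12):
    s=s or get_state();R0=Ro.from_rotvec(s["tcp_rot"]);w=(R0.inv()*R).as_rotvec()
    d=100*(np.array(p)-s["eef_pos"])
    a,b=R0.inv().apply(d),R.inv().apply(d);n=int(np.ceil(np.abs(w).max()/wmax));k=int(np.ceil(np.linalg.norm(d)/dmax))
    print("turn",w.round(3),"n",n,(w/max(n,1)).round(3),"| shift in old axes",a.round(2),"new axes",b.round(2),"n",k,(b/max(k,1)).round(2))
def show():
    s=get_state();R=Ro.from_rotvec(s["tcp_rot"]).as_matrix();z=R[:,2]
    print("t",round(s["time_s"],2),"p",s["eef_pos"],"z",z,"y",R[:,1],"F",s["contact_force"],"g",s["grip_width"],s["grip_force"],"\nq",s["joint_positions"])
E
python3 - <<'E'
from h import *
I=cv2.imread("pics/top1.png");D=np.load("pics/top1.npy");
g=cv2.cvtColor(I,cv2.COLOR_BGR2GRAY);hs=cv2.cvtColor(I,cv2.COLOR_BGR2HSV)
def f(u,v):return 130+(u-390)/2.6,180+v/2.6
w=((hs[...,1]<45)&(hs[...,2]>120)).astype(np.uint8);w[:150]=0;w[:,280:]=0
# edges of base: front row and right col
fr=[];
for u in range(155,250):
    v=np.nonzero(w[:,u])[0];fr.append((u,v.max()+.5))
rt=[]
for v in range(205,312):
    u=np.nonzero(w[v])[0];rt.append((u.max()+.5,v))
F=np.array([onz("top",q,.02)[:2] for q in fr]);Rt=np.array([onz("top",q,.02)[:2] for q in rt])
def line(P):
    vx,vy,x,y=cv2.fitLine(P.astype(np.float32),cv2.DIST_HUBER,0,1e-4,1e-4).ravel();return np.array([vx,vy]),np.array([x,y])
a,pa=line(F);b,pb=line(Rt);print("front dir",a,"right dir",b)
yaw1=np.arctan2(-a[0],a[1]) if a[1]>0 else np.arctan2(a[0],-a[1]);b=b*np.sign(b[0]);yaw2=np.arctan2(b[1],b[0]);print("yaw",np.degrees([yaw1,yaw2]))
A=np.array([a,-b]).T;t=np.linalg.solve(A,pb-pa);c=pa+a*t[0];print("front-right corner",c)
yaw=(yaw1+yaw2)/2;ex=np.array([np.cos(yaw),np.sin(yaw)]);ey=np.array([-ex[1],ex[0]])
print("base origin from corner",c+.115*ex+.105*ey,"pad",c+.065*ex+.105*ey,"hinge",c+.205*ex+.105*ey)
# pad: dark region
cr=onz("top",f(575,264),.024);print("cross",cr)
d=((hs[...,2]<60)).astype(np.uint8);d[:250]=0;d[:,260:]=0;
k=big(d);P=np.array([onz("top",q,.024)[:2] for q in cv2.convexHull(k)[:,0].astype(float)]);print("pad minmax along stand",(P@ex).min(),(P@ex).max(),(P@ey).min(),(P@ey).max(),"cross",cr[:2]@ex,cr[:2]@ey)
tab=tri(("scene",(487,228.1)),("top",(188.3,279)));print("tab",tab)
for q in((181,300),(200,300),(220,300),(240,300)):
    m=M["top"];z=D[q[1],q[0]];o,dd=ray("top",q);print(q,(o+dd*z)[2])
E
```

```text
front dir [0.0432 0.9991] right dir [ 0.9991 -0.0416]
yaw [-2.478  -2.3863]
front-right corner [0.4105 0.0359]
base origin from corner [0.5299 0.136 ] pad [0.4799 0.1381] hinge [0.6198 0.1322]
cross [0.4782 0.1394 0.024 ]
pad minmax along stand 0.4252649792850937 0.49706190724632787 0.1113692245587881 0.20825795852137788 cross 0.47181108984454356 0.15952288050792346
tab (array([0.4751, 0.1415, 0.1139]), [np.float64(0.0016456882431015575), np.float64(0.0016456882431015194)])
(181, 300) 0.02307091494352198
(200, 300) 0.02408974671701114
(220, 300) 0.023512373401698206
(240, 300) 1.1150026499631591
```

Stand yaw is -2.4°, and the pad, by base corner and by cross, is at (0.479, 0.139, 0.024). The hinge is at (0.619, 0.133, 0.06) and the lid at about 19°. The tab triangulates at 0.114 with a depth of 0.117, which is consistent. I'm going to the tab.

Run:
```python
from h import *
s=get_state();R1=orient(np.radians(-2.4),0);plan([.5,-.2,.28],R1)
R2=orient(np.radians(-2.4),np.radians(40))
s2=dict(eef_pos=np.array([.5,-.2,.28]),tcp_rot=R1.as_rotvec());plan([.418,.140,.169],R2,s2)
print((R1.inv()*R2).as_rotvec())
```

```text
turn [-0.001  0.     0.342] n 3 [-0.     0.     0.114] | shift in old axes [ 41.87 -28.59  -4.56] new axes [ 29.88 -40.96  -4.6 ] n 17 [ 1.76 -2.41 -0.27]
turn [0.    0.698 0.   ] n 6 [0.    0.116 0.   ] | shift in old axes [ -9.62 -33.63  11.1 ] new axes [-14.5  -33.63   2.32] n 13 [-1.12 -2.59  0.18]
[0.     0.6981 0.    ]
```

Request:
{"op": "apply_moves", "data": {"steps": [[0,0,0,0,0,0.114],[0,0,0,0,0,0.114],[0,0,0,0,0,0.114],[3,-4,-0.5,0,0,0],[3,-4,-0.5,0,0,0],[3,-4,-0.5,0,0,0],[3,-4,-0.5,0,0,0],[3,-4,-0.5,0,0,0],[3,-4,-0.5,0,0,0],[3,-4,-0.5,0,0,0]]}}

```text
time_s: 1.1
eef_pos: [0.4058, -0.3258, 0.2696]
tcp_rot: [-3.141, 0.067, 0.0]
contact_force: [0.3, -0.4, 0.8]
grip_width: 1.001
grip_force: 0.0
```

Request:
{"op": "apply_moves", "data": {"steps": [[3,-4,-0.5,0,0,0],[3,-4,-0.5,0,0,0],[3,-4,-0.5,0,0,0],[0,0,0,0,0,0],[0,0,0,0,0,0]]}}

```text
time_s: 1.6
eef_pos: [0.5001, -0.2108, 0.2841]
tcp_rot: [-3.141, 0.061, 0.001]
contact_force: [-0.3, -0.3, 0.6]
grip_width: 0.998
grip_force: 0.0
```

Run:
```python
from h import *
show();plan([.418,.140,.169],orient(np.radians(-2.4),np.radians(40)))
```

```text
t 1.6 p [ 0.5001 -0.2108  0.2841] z [-0.0007  0.0003 -1.    ] y [-0.039  -0.9992 -0.0003] F [-0.2797 -0.3111  0.5682] g 0.9983248130560604 0.0 
q [ 0.3963  0.2701 -0.1224  1.6925  0.0351  1.1819 -1.3448]
turn [-0.001  0.699  0.003] n 6 [-0.     0.116  0.   ] | shift in old axes [ -9.56 -34.73  11.52] new axes [-14.8  -34.71   2.6 ] n 13 [-1.14 -2.67  0.2 ]
```

Request:
{"op": "apply_moves", "data": {"steps": [[0,-4,0,0,0.1,0],[0,-4,0,0,0.1,0],[0,-4,0,0,0.1,0],[0,-4,0,0,0.1,0],[0,-4,0,0,0.1,0],[0,-4,0,0,0.1,0],[0,-4,0,0,0.1,0],[0,-4,0,0,0,0],[0,-2.7,0,0,0,0],[0,0,0,0,0,0]]}}

```text
time_s: 2.6
eef_pos: [0.515, 0.0962, 0.2826]
tcp_rot: [2.966, -0.071, 0.937]
contact_force: [0.6, -0.7, 0.1]
grip_width: 1.0
grip_force: 0.0
```

Run:
```python
from h import *
show();plan([.418,.140,.169],orient(np.radians(-2.4),np.radians(40)))
```

```text
t 2.6 p [0.515  0.0962 0.2826] z [ 0.5734 -0.0426 -0.8182] y [-0.0528 -0.9985  0.015 ] F [ 0.5856 -0.7444  0.1227] g 0.9995598012815139 0.0 
q [ 0.1194 -0.0046 -0.609   2.2012  0.6785  0.5076 -2.6372]
turn [0.019 0.086 0.   ] n 1 [0.019 0.086 0.   ] | shift in old axes [-14.61  -4.03   3.55] new axes [-14.86  -3.97   2.36] n 6 [-2.48 -0.66  0.39]
```

j7 is close to its limit (-2.64), so I'll use the equivalent half turn about the tool's z to move it mid-range.

Request:
{"op": "apply_moves", "data": {"steps": [[0,0,0,0,0,-0.14],[0,0,0,0,0,-0.14],[0,0,0,0,0,-0.14],[0,0,0,0,0,-0.14],[0,0,0,0,0,-0.14],[0,0,0,0,0,-0.14],[0,0,0,0,0,-0.14],[0,0,0,0,0,-0.14],[0,0,0,0,0,-0.14],[0,0,0,0,0,-0.14]]}}

```text
time_s: 3.6
eef_pos: [0.5146, 0.0913, 0.2818]
tcp_rot: [2.072, 1.662, 0.608]
contact_force: [0.3, 0.8, -0.2]
grip_width: 1.002
grip_force: 0.0
```

Request:
{"op": "apply_moves", "data": {"steps": [[0,0,0,0,0,-0.14],[0,0,0,0,0,-0.14],[0,0,0,0,0,-0.14],[0,0,0,0,0,-0.14],[0,0,0,0,0,-0.14],[0,0,0,0,0,-0.14],[0,0,0,0,0,-0.14],[0,0,0,0,0,-0.14],[0,0,0,0,0,-0.14],[0,0,0,0,0,-0.14]]}}

```text
time_s: 4.6
eef_pos: [0.5146, 0.0912, 0.2818]
tcp_rot: [0.491, 2.485, 0.089]
contact_force: [-0.4, -1.0, -0.5]
grip_width: 0.995
grip_force: 0.0
```

```bash
cat >> h.py <<'E'
Z=Ro.from_rotvec([0,0,np.pi])
def flip(yaw,tilt): return orient(yaw,tilt)*Z   # same grasp, tool x pointing back; tilt out = turn about -y
E
python3 - <<'E'
from h import *
show();plan([.418,.140,.169],flip(np.radians(-2.4),np.radians(40)))
E
```

```text
t 4.6 p [0.5146 0.0912 0.2818] z [ 0.5716 -0.0476 -0.8192] y [0.3256 0.9295 0.1732] F [-0.3915 -1.0036 -0.5426] g 0.9946549142787471 0.0 
q [ 0.1    -0.0075 -0.5808  2.2049  0.6744  0.5069  0.1739]
turn [-0.038 -0.083 -0.339] n 3 [-0.013 -0.028 -0.113] | shift in old axes [15.23 -0.57  3.49] new axes [14.8   4.47  2.31] n 6 [2.47 0.74 0.38]
```

Request:
{"op": "apply_moves", "data": {"steps": [[0,0,0,-0.013,-0.028,-0.113],[0,0,0,-0.013,-0.028,-0.113],[0,0,0,-0.013,-0.028,-0.113],[3,0.9,0.4,0,0,0],[3,0.9,0.4,0,0,0],[3,0.9,0.4,0,0,0],[3,0.9,0.4,0,0,0],[2.8,0.9,0.4,0,0,0],[0,0,0,0,0,0],[0,0,0,0,0,0]]}}

```text
time_s: 5.6
eef_pos: [0.417, 0.1422, 0.1718]
tcp_rot: [0.054, 2.443, -0.016]
contact_force: [-0.0, 0.1, 0.9]
grip_width: 1.001
grip_force: 0.0
```

Run:
```python
from h import *
show();plan([.4697,.1395,.1074],flip(np.radians(-2.4),np.radians(40)))
T=camera_model("wrist")
p,d=snapshot("wrist");cv2.imwrite("pics/w1.png",p)
h=cv2.cvtColor(p,cv2.COLOR_BGR2HSV);m=(h[...,0]>20)&(h[...,0]<35)&(h[...,1]>130)
k=big(m);r=cv2.minAreaRect(k);print(r);mk=np.zeros(m.shape,np.uint8);cv2.drawContours(mk,[k],-1,1,-1);mk=cv2.erode(mk,np.ones((5,5)))
v,u=np.nonzero(mk);z=d[v,u];W=T["world_to_cam"];P=(W[:3,:3].T@(np.linalg.solve(T["camera_matrix"],np.stack([u,v,np.ones_like(u)])*z)-W[:3,3:])).T
print("tab",P.mean(0),P.min(0),P.max(0),"cam",-W[:3,:3].T@W[:3,3])
```

```text
t 5.6 p [0.417  0.1422 0.1718] z [ 0.6425 -0.0261 -0.7658] y [0.0435 0.9991 0.0024] F [-0.0175  0.1041  0.9285] g 1.001091241238174 0.0 
q [-0.1308  0.1366 -0.8145  2.5483  1.5286  0.6539 -0.7507]
turn [ 0.001  0.    -0.003] n 1 [ 0.001  0.    -0.003] | shift in old axes [ 0.11 -0.06  8.33] new axes [ 0.1  -0.05  8.33] n 3 [ 0.03 -0.02  2.78]
((502.0, 371.5), (11.0, 274.0), 90.0)
tab [0.3491 0.2009 0.2231] [0.2677 0.1485 0.2216] [0.3526 0.2163 0.2431] cam [0.2677 0.1485 0.2431]
```

View pics/w1.png

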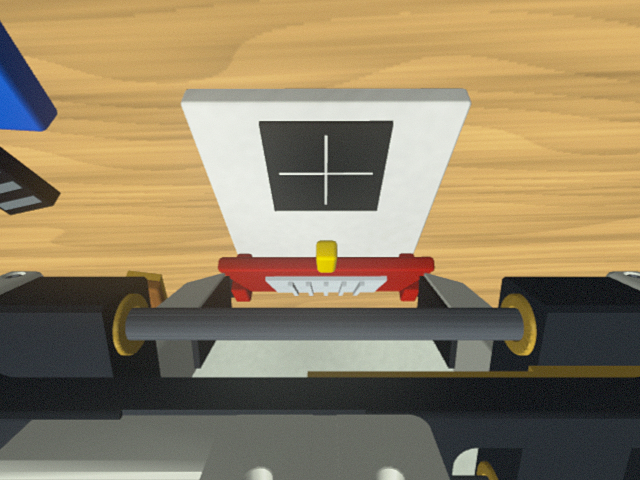

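The wrist view shows the pad cross at (326,173), the tab at (327,256), and the lid edge-on in red. I'll check both against the top view.

Run:
```python
from h import *
m=camera_model("wrist")
p=cv2.imread("pics/w1.png")
print("cross plane",onz("w",(326,173),.024,m),"tri",tri(("w",(326,173),m),("top",(201.2,281.5))))
h=cv2.cvtColor(p,cv2.COLOR_BGR2HSV);k=big((h[...,0]>20)&(h[...,0]<35)&(h[...,1]>130),np.array([327,256]));x,y,w,hh=cv2.boundingRect(k);print(x,y,w,hh)
for zz in(.105,.115): print("tab on plane",onz("w",(x+w/2,y+hh/2),zz,m))
d=(h[...,2]<75).astype(np.uint8);d[230:]=0;d[:,:200]=0;k=big(d);q=cv2.approxPolyDP(cv2.convexHull(k),6,True)[:,0].astype(float)
P=np.array([onz("w",a,.024,m) for a in q]);print(P,P.mean(0))
```

```text
cross plane [0.4813 0.1412 0.024 ] tri (array([0.4785, 0.14  , 0.0263]), [np.float64(0.0013213453378952405), np.float64(0.0013213453378951696)])
316 241 21 32
tab on plane [0.4888 0.1408 0.105 ]
tab on plane [0.4729 0.1413 0.115 ]
[[0.4319 0.1923 0.024 ]
 [0.5319 0.1871 0.024 ]
 [0.5271 0.0893 0.024 ]
 [0.4272 0.0944 0.024 ]] [0.4795 0.1408 0.024 ]
```

Request:
{"op": "apply_moves", "data": {"steps": [[0,0,2,0,0,0],[0,0,2,0,0,0],[0,0,2,0,0,0],[0,0,1.3,0,0,0],[0,0,1,0,0,0],[0,0,0,0,0,0],[0,0,0,0,0,0]]}}

```text
time_s: 6.35
eef_pos: [0.4711, 0.1404, 0.1094]
tcp_rot: [0.057, 2.44, -0.015]
contact_force: [-1.0, -0.2, 0.3]
grip_width: 1.002
grip_force: 0.0
```

Request:
{"op": "apply_moves", "data": {"grip": 0, "steps": [[0,0,0,0,0,0],[0,0,0,0,0,0],[0,0,0,0,0,0],[0,0,0,0,0,0],[0,0,0,0,0,0],[0,0,0,0,0,0],[0,0,0,0,0,0],[0,0,0,0,0,0]]}}

```text
time_s: 7.15
eef_pos: [0.4704, 0.1417, 0.1088]
tcp_rot: [0.055, 2.441, -0.013]
contact_force: [-0.2, -0.0, -0.8]
grip_width: 0.356
grip_force: 0.0
```

```bash
cat > arc.py <<'E'
from h import *
show()
s=get_state();R=Ro.from_rotvec(s["tcp_rot"]);c=np.array([.6194,.1342,.06]);yaw=np.radians(-2.6)
ax=np.array([-np.sin(yaw),np.cos(yaw),0])  # +rot about y: -x -> +z
v=s["eef_pos"]-c;print("angle from hinge",np.degrees(np.arctan2(v[2],-v[:2]@[np.cos(yaw),np.sin(yaw)])),"r",np.linalg.norm(v))
for st in(.06,):
    q=Ro.from_rotvec(ax*st);print("row",(100*R.inv().apply(q.apply(v)-v)).round(3),R.inv().apply(ax*st).round(4))
E
python3 arc.py
```

```text
t 7.15 p [0.4704 0.1417 0.1088] z [ 0.6438 -0.0239 -0.7648] y [0.043  0.9991 0.005 ] F [-0.2361 -0.0079 -0.7616] g 0.3557367541988245 0.0 
q [-0.1244  0.4111 -0.7628  2.5373  1.8744  0.8064 -0.9993]
angle from hinge 18.10630686729405 r 0.15696909615291757
row [-0.815  0.004 -0.472] [0.0001 0.06   0.0003]
```

Request:
{"op": "apply_moves", "data": {"steps": [[0,0,0,0,0,0],[0,0,0,0,0,0],[0,0,0,0,0,0],[0,0,0,0,0,0],[0,0,0,0,0,0]]}}

```text
time_s: 7.65
eef_pos: [0.4704, 0.1415, 0.1088]
tcp_rot: [0.055, 2.441, -0.013]
contact_force: [-0.6, -1.1, -0.0]
grip_width: 0.152
grip_force: 30.0
```

Tab held: 14 mm between the pads, 30 N. Now raising along the hinge arc.

Request:
{"op": "apply_moves", "data": {"steps": [[-0.41,0,-0.24,0,0.03,0],[-0.82,0,-0.47,0,0.06,0],[-0.82,0,-0.47,0,0.06,0],[-0.82,0,-0.47,0,0.06,0],[-0.82,0,-0.47,0,0.06,0],[-0.82,0,-0.47,0,0.06,0],[-0.82,0,-0.47,0,0.06,0],[0,0,0,0,0,0]]}}

```text
time_s: 8.45
eef_pos: [0.4973, 0.1402, 0.1578]
tcp_rot: [0.065, 2.798, -0.01]
contact_force: [-11.2, 7.2, 10.7]
grip_width: 0.151
grip_force: 30.0
```

```bash
python3 arc.py
```

```text
t 8.45 p [0.4973 0.1402 0.1578] z [ 0.3361 -0.0148 -0.9417] y [0.0461 0.9989 0.0008] F [-11.2314   7.1927  10.6893] g 0.1507286980886403 30.010259449481964 
q [ 0.1538  0.3021 -0.7779  2.159   0.7614  0.6085  0.351 ]
angle from hinge 38.65547884358927 r 0.15657878478890186
row [-0.814  0.001 -0.469] [0.0001 0.06   0.    ]
```

Request:
{"op": "apply_moves", "data": {"steps": [[-0.82,0,-0.47,0,0.06,0],[-0.82,0,-0.47,0,0.06,0],[-0.82,0,-0.47,0,0.06,0],[-0.82,0,-0.47,0,0.06,0],[-0.82,0,-0.47,0,0.06,0],[0,0,0,0,0,0]]}}

```text
time_s: 9.05
eef_pos: [0.5321, 0.1387, 0.1896]
tcp_rot: [0.073, 3.098, -0.0]
contact_force: [-6.7, 4.0, 10.8]
grip_width: 0.149
grip_force: 30.0
```

```bash
python3 arc.py
```

```text
t 9.05 p [0.5321 0.1387 0.1896] z [ 0.0422 -0.0013 -0.9991] y [0.0472 0.9989 0.0007] F [-6.6751  3.9886 10.7626] g 0.14939696081105183 30.004509687423706 
q [ 0.2682  0.4776 -0.8706  1.8004  0.4501  1.0285  0.7495]
angle from hinge 56.004800850244585 r 0.15633038460345178
row [-0.813  0.002 -0.467] [0.0001 0.06   0.    ]
```

Request:
{"op": "apply_moves", "data": {"steps": [[-0.82,0,-0.47,0,0.06,0],[-0.82,0,-0.47,0,0.06,0],[-0.82,0,-0.47,0,0.06,0],[-0.82,0,-0.47,0,0.06,0],[0,0,0,0,0,0],[0,0,0,0,0,0]]}}

```text
time_s: 9.65
eef_pos: [0.565, 0.1373, 0.2062]
tcp_rot: [-0.068, -2.945, -0.007]
contact_force: [0.4, 6.2, 4.1]
grip_width: 0.153
grip_force: 30.0
```

```bash
python3 arc.py
```

```text
t 9.65 p [0.565  0.1373 0.2062] z [-0.194   0.0092 -0.981 ] y [0.0462 0.9989 0.0002] F [0.4058 6.2119 4.0712] g 0.1525784718411571 30.00761568546295 
q [ 0.2243  0.6477 -0.8464  1.5029  0.3675  1.3653  0.8655]
angle from hinge 69.57143565093925 r 0.1560604264149339
row [-0.812  0.001 -0.467] [0.   0.06 0.  ]
```

Request:
{"op": "apply_moves", "data": {"grip": 0.6, "steps": [[0,0,0,0,0,0],[0,0,0,0,0,0],[0,0,0,0,0,0],[0,0,0,0,0,0],[0,0,-2,0,0,0],[0,0,-3,0,0,0],[0,0,-3,0,0,0],[0,0,-2,0,0,0],[0,0,0,0,0,0]]}}

```text
time_s: 10.55
eef_pos: [0.5855, 0.1345, 0.3065]
tcp_rot: [-0.071, -2.95, -0.004]
contact_force: [0.3, 0.5, 0.1]
grip_width: 0.599
grip_force: 0.0
```

Run:
```python
from h import *
show()
p,d=snapshot("top");cv2.imwrite("pics/top2.png",p);np.save("pics/top2.npy",d);q,_=snapshot("scene");cv2.imwrite("pics/scene2.png",q)
cv2.imwrite("pics/v2.png",np.hstack([p[100:400,100:460],q[60:360,240:600]]))
plan([.50,-.10,.25],flip(np.radians(13.2),np.radians(-40)))
```

```text
t 10.55 p [0.5855 0.1345 0.3065] z [-0.1898  0.0074 -0.9818] y [ 0.0482  0.9988 -0.0018] F [0.2761 0.4702 0.1159] g 0.5987825711989325 0.0 
q [ 0.2081  0.603  -0.8554  1.3075  0.3309  1.5773  0.9106]
turn [ 0.118  0.499 -0.255] n 5 [ 0.024  0.1   -0.051] | shift in old axes [  6.11 -23.74   6.75] new axes [  6.94 -20.84  12.81] n 9 [ 0.77 -2.32  1.42]
```

View pics/v2.png

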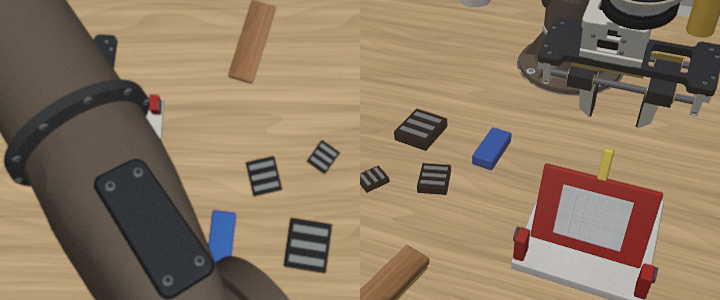

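The lid is up: in the scene half of the picture the panel stands steeply with its tab at the top, and the plates have not moved. Now the plate, with the tool leaning 40° inward so it can roll from inward to outward.

Run:
```python
from h import *
R=flip(np.radians(13.2),np.radians(-40));plan([.557,-.146,.28],R)
plan([.557,-.146,.093],R,dict(eef_pos=np.array([.557,-.146,.28]),tcp_rot=R.as_rotvec()))
```

```text
turn [ 0.118  0.499 -0.255] n 5 [ 0.024  0.1   -0.051] | shift in old axes [  0.89 -28.07   2.68] new axes [  5.42 -26.62   7.62] n 10 [ 0.54 -2.66  0.76]
turn [-0.  0. -0.] n 1 [-0.  0. -0.] | shift in old axes [-12.02  -0.    14.33] new axes [-12.02  -0.    14.33] n 7 [-1.72 -0.    2.05]
```

Request:
{"op": "apply_moves", "data": {"grip": 1, "steps": [[0.1,-4,0.4,0,0,0],[0.1,-4,0.4,0,0,0],[0.1,-4,0.4,0,0,0],[0.1,-4,0.4,0,0,0],[0.1,-4,0.4,0,0,0],[0.2,-4,0.4,0,0,0],[0.2,-4,0.3,0,0,0],[0,0,0,0.024,0.1,-0.051],[0,0,0,0.024,0.1,-0.051],[0,0,0,0.024,0.1,-0.051]]}}

```text
time_s: 11.65
eef_pos: [0.5561, -0.1465, 0.2791]
tcp_rot: [0.152, -2.635, 0.066]
contact_force: [-0.7, 0.7, 0.3]
grip_width: 1.004
grip_force: 0.0
```

Request:
{"op": "apply_moves", "data": {"steps": [[0,0,0,0.024,0.1,-0.051],[0,0,0,0.024,0.1,-0.051],[0,0,0,0,0,0],[0,0,0,0,0,0]]}}

```text
time_s: 12.05
eef_pos: [0.556, -0.1448, 0.2755]
tcp_rot: [0.255, -2.47, 0.098]
contact_force: [-0.0, 0.2, 0.3]
grip_width: 1.003
grip_force: 0.0
```

Run:
```python
from h import *
show();R=flip(np.radians(13.2),np.radians(-40));plan([.557,-.146,.093],R)
p,d=snapshot("wrist");cv2.imwrite("pics/w2.png",p)
p,d=snapshot("scene");cv2.imwrite("pics/s2.png",p)
```

```text
t 12.05 p [ 0.556  -0.1448  0.2755] z [-0.5998 -0.1331 -0.789 ] y [-0.2068  0.9784 -0.0079] F [-0.0231  0.1802  0.3209] g 1.002652254732239 0.0 
q [ 0.3134  0.783  -0.5396  1.1175  0.4068  1.9961  1.5973]
turn [ 0.008  0.037 -0.022] n 1 [ 0.008  0.037 -0.022] | shift in old axes [-11.26   0.01  14.35] new axes [-11.78  -0.14  13.93] n 7 [-1.68 -0.02  1.99]
```

Request:
{"op": "apply_moves", "data": {"steps": [[-1.7,0,2,0,0,0],[-1.7,0,2,0,0,0],[-1.7,0,2,0,0,0],[-1.7,0,2,0,0,0],[-1.7,0,2,0,0,0],[-1.7,0,2,0,0,0],[-1.6,0,2,0,0,0],[0,0,0,0,0,0],[0,0,0,0,0,0]]}}

```text
time_s: 13.05
eef_pos: [0.5636, -0.1449, 0.0944]
tcp_rot: [0.255, -2.472, 0.094]
contact_force: [0.0, 1.1, 0.9]
grip_width: 0.998
grip_force: 0.0
```

Run:
```python
from h import *
show();R=flip(np.radians(13.2),np.radians(-40));plan([.4945,-.161,.016],R)
m=camera_model("wrist");p,d=snapshot("wrist");cv2.imwrite("pics/w3.png",p)
```

```text
t 13.05 p [ 0.5636 -0.1449  0.0944] z [-0.5984 -0.1296 -0.7906] y [-0.2055  0.9786 -0.0049] F [0.0056 1.1035 0.882 ] g 0.9982243866177153 0.0 
q [ 0.3187  0.9497 -0.5219  1.2538  0.4573  1.719   1.5258]
turn [ 0.011  0.039 -0.021] n 1 [ 0.011  0.039 -0.021] | shift in old axes [ 0.81 -0.12 10.54] new axes [ 0.4   0.01 10.57] n 4 [0.1  0.   2.64]
```

View pics/w3.png

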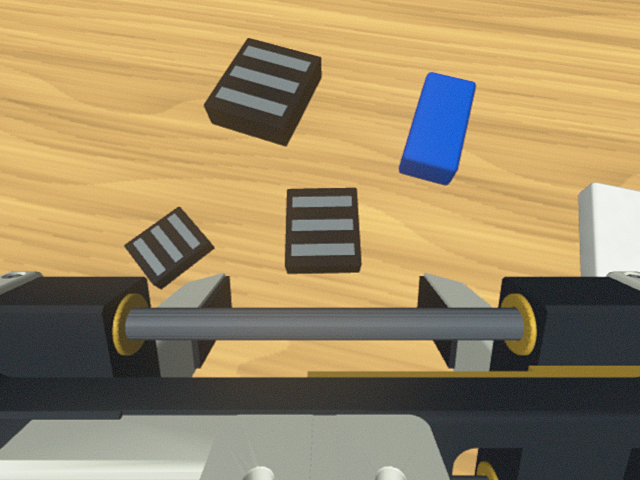

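The wrist view shows the middle plate squared up and centred between the fingers at (322,230), with the small one clear at (168,247). Going in.

Request:
{"op": "apply_moves", "data": {"steps": [[0,0,0,0.011,0.039,-0.021],[0.1,0,2.5,0,0,0],[0.1,0,2.5,0,0,0],[0.1,0,2.5,0,0,0],[0.1,0,2,0,0,0],[0,0,0.8,0,0,0],[0,0,0,0,0,0],[0,0,0,0,0,0]]}}

```text
time_s: 13.9
eef_pos: [0.4975, -0.1606, 0.0182]
tcp_rot: [0.281, -2.431, 0.105]
contact_force: [-1.2, -0.1, -0.1]
grip_width: 0.998
grip_force: 0.0
```

Run:
```python
from h import *
show();R=flip(np.radians(13.2),np.radians(-40));plan([.4945,-.161,.016],R)
```

```text
t 13.9 p [ 0.4975 -0.1606  0.0182] z [-0.6246 -0.1486 -0.7667] y [-0.229   0.9734 -0.0021] F [-1.2263 -0.053  -0.0987] g 0.997762514197054 0.0 
q [ 0.3625  0.979  -0.5116  1.4567  0.5016  1.5506  1.4893]
turn [-0.002  0.001 -0.001] n 1 [-0.002  0.001 -0.001] | shift in old axes [0.09 0.03 0.36] new axes [0.08 0.02 0.36] n 1 [0.08 0.02 0.36]
```

Request:
{"op": "apply_moves", "data": {"steps": [[0.1,0,0.3,0,0,0],[0,0,0,0,0,0]]}}

```text
time_s: 14.1
eef_pos: [0.4939, -0.1613, 0.0158]
tcp_rot: [0.281, -2.43, 0.105]
contact_force: [-0.8, 0.3, 0.2]
grip_width: 1.0
grip_force: 0.0
```

Request:
{"op": "apply_moves", "data": {"grip": 0, "steps": [[0,0,0,0,0,0],[0,0,0,0,0,0],[0,0,0,0,0,0],[0,0,0,0,0,0],[0,0,0,0,0,0],[0,0,0,0,0,0],[0,0,0,0,0,0]]}}

```text
time_s: 14.8
eef_pos: [0.4935, -0.1615, 0.0154]
tcp_rot: [0.281, -2.429, 0.105]
contact_force: [-0.5, -0.3, 0.1]
grip_width: 0.609
grip_force: 30.0
```

Run:
```python
from h import *
show()
```

```text
t 14.8 p [ 0.4935 -0.1615  0.0154] z [-0.6264 -0.1489 -0.7651] y [-0.2292  0.9734 -0.0018] F [-0.5114 -0.3468  0.1074] g 0.6089745754073096 29.991214871406555 
q [ 0.3648  0.9797 -0.5104  1.4667  0.503   1.5431  1.4874]
```

Gripped at 56 mm, as it should be. Retracting lifts it clear, then I turn 90° (tool from inward 40° to outward 50°).

Request:
{"op": "apply_moves", "data": {"steps": [[0.6,0,-0.8,0,0,0],[0.6,0,-0.8,0,0,0],[0,0,-2,0,0,0],[0,0,-2,0,0,0],[0,0,-2,0,0,0],[0,0,-2,0,0,0],[0,0,-2,0,0,0],[0,0,-1.5,0,0,0],[0,0,0,0,0,0]]}}

```text
time_s: 15.7
eef_pos: [0.5683, -0.1432, 0.1254]
tcp_rot: [0.282, -2.433, 0.105]
contact_force: [0.3, 0.4, -2.2]
grip_width: 0.607
grip_force: 30.0
```

Request:
{"op": "apply_moves", "data": {"steps": [[0,0,0,0,-0.11,0],[0,0,0,0,-0.11,0],[0,0,0,0,-0.11,0],[0,0,0,0,-0.11,0],[0,0,0,0,-0.11,0],[0,0,0,0,-0.11,0],[0,0,0,0,-0.11,0],[0,0,0,0,-0.11,0],[0,0,0,0,-0.11,0],[0,0,0,0,-0.11,0]]}}

```text
time_s: 16.7
eef_pos: [0.5652, -0.1443, 0.1236]
tcp_rot: [-0.316, 2.721, 0.061]
contact_force: [-0.6, -1.0, -3.1]
grip_width: 0.604
grip_force: 30.0
```

Run:
```python
from h import *
show();plan([.57,-.14,.09],flip(np.radians(13.2),np.radians(50)))
```

```text
t 16.7 p [ 0.5652 -0.1443  0.1236] z [ 0.383   0.0873 -0.9196] y [-0.2286  0.9735 -0.0028] F [-0.5628 -1.0271 -3.0806] g 0.604038999648996 29.991214871406555 
q [ 0.8824  0.4784 -0.7888  2.0744  0.4644  0.3741  1.6134]
turn [-0.002 -0.469  0.002] n 4 [-0.001 -0.117  0.   ] | shift in old axes [0.8  0.32 3.32] new axes [2.21 0.31 2.6 ] n 2 [1.11 0.16 1.3 ]
```

Request:
{"op": "apply_moves", "data": {"steps": [[0,0,0,0,-0.117,0],[0,0,0,0,-0.117,0],[0,0,0,0,-0.117,0],[0,0,0,0,-0.117,0],[0,0,0,0,0,0]]}}

```text
time_s: 17.2
eef_pos: [0.5549, -0.1568, 0.1084]
tcp_rot: [-0.294, 2.578, 0.051]
contact_force: [-0.5, -0.1, -1.4]
grip_width: 0.6
grip_force: 30.0
```

Run:
```python
from h import *
show();plan([.58,-.14,.09],flip(np.radians(13.2),np.radians(50)))
p,d=snapshot("scene");cv2.imwrite("pics/s3.png",p)
q,d=snapshot("wrist");cv2.imwrite("pics/s3b.png",np.hstack([p[60:460,180:580],q[80:480,120:520]]))
```

```text
t 17.2 p [ 0.5549 -0.1568  0.1084] z [ 0.5123  0.095  -0.8535] y [-0.2188  0.9755 -0.0228] F [-0.5071 -0.0865 -1.3799] g 0.5997514922384027 29.99080002307892 
q [ 1.0599  0.5453 -0.9232  2.2043  1.1504  0.1871  1.0215]
turn [-0.024 -0.325  0.008] n 3 [-0.008 -0.108  0.003] | shift in old axes [-1.46  1.13  3.02] new axes [-0.41  1.06  3.35] n 2 [-0.2   0.53  1.68]
```

View pics/s3b.png

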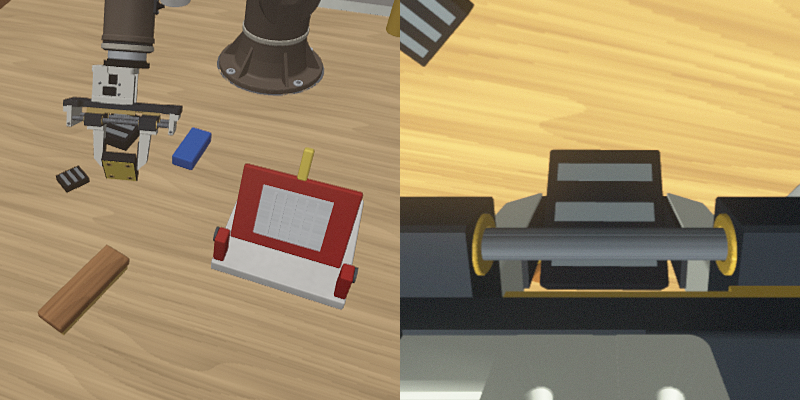

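The plate is held and turning as planned: yellow faces away in the scene half, treads face the robot in the wrist half. The wrist is going through a slow joint region, so I'll continue gently.

Request:
{"op": "apply_moves", "data": {"steps": [[0,0,0,0,-0.06,0],[0,0,0,0,-0.06,0],[0,0,0,0,-0.06,0],[0,0,0,0,-0.06,0],[0,0,0,0,-0.06,0],[0,0,0,0,0,0]]}}

```text
time_s: 17.9
eef_pos: [0.5533, -0.1605, 0.1037]
tcp_rot: [-0.27, 2.384, 0.07]
contact_force: [-0.5, -0.2, -3.0]
grip_width: 0.605
grip_force: 30.0
```

Run:
```python
from h import *
show();plan([.58,-.14,.09],flip(np.radians(13.2),np.radians(50)))
```

```text
t 17.9 p [ 0.5533 -0.1605  0.1037] z [ 0.6651  0.1258 -0.7361] y [-0.2134  0.9766 -0.0258] F [-0.5134 -0.2337 -2.9872] g 0.6050051469313633 29.991232752799988 
q [ 1.3331  0.8136 -1.2425  2.3199  2.1573  0.3823  0.2115]
turn [-0.029 -0.13   0.008] n 2 [-0.014 -0.065  0.004] | shift in old axes [-1.34  1.46  3.04] new axes [-0.92  1.38  3.23] n 2 [-0.46  0.69  1.62]
```

Request:
{"op": "apply_moves", "data": {"steps": [[0,0,0,-0.007,-0.033,0],[0,0,0,-0.007,-0.033,0],[0,0,0,-0.007,-0.033,0],[0,0,0,-0.007,-0.033,0],[0,0,0,0,0,0]]}}

```text
time_s: 18.4
eef_pos: [0.5546, -0.1607, 0.1047]
tcp_rot: [-0.275, 2.255, 0.112]
contact_force: [0.6, 0.2, -2.6]
grip_width: 0.608
grip_force: 30.0
```

Run:
```python
from h import *
show();R=flip(np.radians(13.2),np.radians(50));plan([.555,-.16,.06],R);s=get_state()
# lowest plate point: plate vertical when tilt=50; centre in tool from grasp
Rg=Ro.from_rotvec([.281,-2.429,.105]);c=Rg.inv().apply(np.array([.4905,-.162,.009])-[.4935,-.1615,.0154])
Rn=Ro.from_rotvec(s["tcp_rot"]);Rp=Rn*Rg.inv()*Ro.from_euler("z",13.2,degrees=True)
C=np.array([[x,y,z] for x in(-.033,.033) for y in(-.028,.028) for z in(-.009,.009)])
P=s["eef_pos"]+Rn.apply(c)+Rp.apply(C);print("corners z",P[:,2],"centre",s["eef_pos"]+Rn.apply(c),"plate x axis",Rp.apply([1,0,0]),"n",Rp.apply([0,0,1]))
```

```text
t 18.4 p [ 0.5546 -0.1607  0.1047] z [ 0.7461  0.1726 -0.643 ] y [-0.2348  0.972  -0.0116] F [ 0.5958  0.2308 -2.6458] g 0.6083695071985892 29.991881847381592 
q [ 1.4034  0.9203 -1.2508  2.3652  2.5529  0.4052 -0.0395]
turn [-0.002 -0.     0.013] n 1 [-0.002 -0.     0.013] | shift in old axes [3.38 0.11 2.91] new axes [3.39 0.06 2.91] n 2 [1.69 0.03 1.46]
corners z [0.0689 0.0689 0.0683 0.0683 0.1349 0.1349 0.1343 0.1343] centre [ 0.5608 -0.159   0.1016] plate x axis [-0.0032  0.0105  0.9999] n [-0.9716 -0.2366 -0.0007]
```

Request:
{"op": "apply_moves", "data": {"steps": [[0.9,0,0.78,0,0,0],[0.9,0,0.78,0,0,0],[0.9,0,0.78,0,0,0],[0.9,0,0.78,0,0,0],[0.9,0,0.78,0,0,0],[0,0,0,0,0,0]]}}

```text
time_s: 19.0
eef_pos: [0.5565, -0.1609, 0.0449]
tcp_rot: [-0.275, 2.255, 0.112]
contact_force: [0.7, -0.6, -1.8]
grip_width: 0.605
grip_force: 30.0
```

```bash
cat > pl.py <<'E'
from h import *
import sys
show();s=get_state()
Rg=Ro.from_rotvec([.281,-2.429,.105]);c=Rg.inv().apply(np.array([.4905,-.162,.009])-[.4935,-.1615,.0154])
Rn=Ro.from_rotvec(s["tcp_rot"]);Rp=Rn*Rg.inv()*Ro.from_euler("z",13.2,degrees=True)
C=np.array([[x,y,z] for x in(-.033,.033) for y in(-.028,.028) for z in(-.009,.009)])
P=s["eef_pos"]+Rn.apply(c)+Rp.apply(C);print("corners z",P[:,2],"centre",s["eef_pos"]+Rn.apply(c),"plate x axis",Rp.apply([1,0,0]),"n",Rp.apply([0,0,1]))
print("turn to true",(Rn.inv()*flip(np.radians(13.2),np.radians(50))).as_rotvec(),"down 1cm",Rn.inv().apply([0,0,-1]))
E
python3 pl.py
```

```text
t 19.0 p [ 0.5565 -0.1609  0.0449] z [ 0.7458  0.1727 -0.6434] y [-0.2353  0.9718 -0.0119] F [ 0.6887 -0.5572 -1.7624] g 0.6052906280926754 29.9919131398201 
q [ 1.3589  1.085  -1.1914  2.3766  2.6501  0.5331 -0.0088]
corners z [0.0091 0.0091 0.0085 0.0085 0.0751 0.0751 0.0745 0.0745] centre [ 0.5626 -0.1592  0.0418] plate x axis [-0.0029  0.0109  0.9999] n [-0.9715 -0.2371 -0.0002]
turn to true [-0.0022 -0.0008  0.0137] down 1cm [0.7654 0.0119 0.6434]
```

Request:
{"op": "apply_moves", "data": {"steps": [[0,0,0,0,0,0.013],[0.23,0,0.19,0,0,0],[0.23,0,0.19,0,0,0],[0,0,0,0,0,0]]}}

```text
time_s: 19.4
eef_pos: [0.5567, -0.1609, 0.0406]
tcp_rot: [-0.26, 2.252, 0.119]
contact_force: [0.3, -0.3, -2.3]
grip_width: 0.606
grip_force: 30.0
```

Request:
{"op": "apply_moves", "data": {"steps": [[0.08,0,0.06,0,0,0],[0.08,0,0.06,0,0,0],[0,0,0,0,0,0]]}}

```text
time_s: 19.7
eef_pos: [0.5566, -0.1608, 0.0387]
tcp_rot: [-0.26, 2.252, 0.119]
contact_force: [0.2, -0.1, -1.0]
grip_width: 0.608
grip_force: 30.0
```

```bash
python3 pl.py
```

```text
t 19.7 p [ 0.5566 -0.1608  0.0387] z [ 0.7496  0.1733 -0.6388] y [-0.2267  0.974  -0.0017] F [ 0.2069 -0.1403 -1.0114] g 0.6080128210361696 29.992022216320038 
q [ 1.3594  1.1098 -1.1879  2.3788  2.668   0.5498 -0.0178]
corners z [0.0028 0.0027 0.0027 0.0026 0.0688 0.0687 0.0687 0.0686] centre [ 0.5628 -0.1591  0.0357] plate x axis [-0.0063 -0.0004  1.    ] n [-0.9735 -0.2285 -0.0062]
turn to true [-0.0024  0.0051  0.0002] down 1cm [0.7693 0.0017 0.6388]
```

Request:
{"op": "apply_moves", "data": {"steps": [[0.08,0,0.06,0,0.005,0],[0.08,0,0.06,0,0,0],[0,0,0,0,0,0]]}}

```text
time_s: 20.0
eef_pos: [0.5567, -0.1607, 0.0368]
tcp_rot: [-0.261, 2.256, 0.119]
contact_force: [0.6, 1.0, -1.2]
grip_width: 0.607
grip_force: 30.0
```

Request:
{"op": "apply_moves", "data": {"steps": [[0.08,0,0.06,0,0,0],[0,0,0,0,0,0]]}}

```text
time_s: 20.2
eef_pos: [0.557, -0.1606, 0.0367]
tcp_rot: [-0.262, 2.255, 0.118]
contact_force: [-2.1, -0.3, 4.5]
grip_width: 0.604
grip_force: 30.0
```

Contact felt (4.5 N, bottom edge at 0). I'm releasing and backing out.

Request:
{"op": "apply_moves", "data": {"grip": 0.85, "steps": [[0,0,0,0,0,0],[0,0,0,0,0,0],[0,0,0,0,0,0],[0,0,0,0,0,0],[0,0,0,0,0,0],[0,0,-1,0,0,0],[0,0,-2,0,0,0],[0,0,-2,0,0,0],[0,0,-3,0,0,0],[0,0,-3,0,0,0]]}}

```text
time_s: 21.2
eef_pos: [0.4731, -0.1792, 0.107]
tcp_rot: [-0.261, 2.257, 0.12]
contact_force: [0.4, -0.9, 1.4]
grip_width: 0.852
grip_force: 0.0
```

Run:
```python
from h import *
show();m=camera_model("wrist");p,d=snapshot("wrist");cv2.imwrite("pics/w4.png",p);np.savez("pics/w4.npz",d=d,**m)
s,ds=snapshot("scene");cv2.imwrite("pics/s4.png",s)
t,dt=snapshot("top");cv2.imwrite("pics/t4.png",t);np.save("pics/t4.npy",dt)
cv2.imwrite("pics/v4.png",np.hstack([cv2.resize(s[140:340,200:400],(400,400)),cv2.resize(t[150:350,250:450],(400,400))]))
plan([.62,-.145,.20],flip(np.radians(13.2),np.radians(-40)))
```

```text
t 21.2 p [ 0.4731 -0.1792  0.107 ] z [ 0.7458  0.1737 -0.6431] y [-0.2277  0.9737 -0.001 ] F [ 0.3767 -0.8513  1.4102] g 0.8524470035738572 0.0 
q [ 1.6089  0.873  -1.2545  2.4689  2.7552  0.3109 -0.1648]
turn [-0.006  1.57  -0.003] n 14 [-0.     0.112 -0.   ] | shift in old axes [-16.85   0.14   5.59] new axes [ -5.61   0.14 -16.85] n 6 [-0.94  0.02 -2.81]
```

View pics/v4.png

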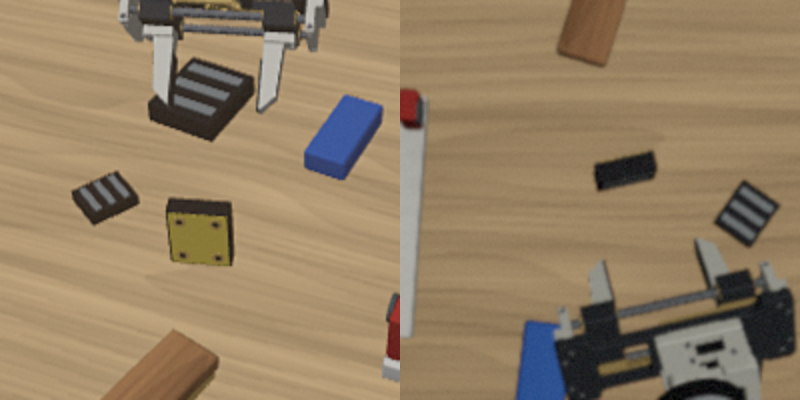

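The plate stands upright: yellow with its four inserts shows at the enlarged scene (200,235), and its top edge at the enlarged top (626,170). I'm measuring it before the second grasp.

Run:
```python
from h import *
t=cv2.imread("pics/t4.png");s=cv2.imread("pics/s4.png");ht=cv2.cvtColor(t,cv2.COLOR_BGR2HSV);hs=cv2.cvtColor(s,cv2.COLOR_BGR2HSV)
k=big(ht[...,2]<70,np.array([363,235]));hull=cv2.convexHull(k)[:,0].astype(float);P=np.array([onz("top",q,.066)[:2] for q in hull],np.float32)
r=cv2.minAreaRect(P*1000);print("top blob at z66",r, cv2.boxPoints(r).tolist())
yk=big((hs[...,0]>18)&(hs[...,0]<35)&(hs[...,1]>120),np.array([300,257]));q=cv2.minAreaRect(yk);print("yellow",q,cv2.boxPoints(q).tolist())
# top-edge of plate (dark strip above yellow) in scene
d=(hs[...,2]<70).astype(np.uint8);dk=big(d,np.array([300,244]));r2=cv2.minAreaRect(dk);print("dark scene",r2)
Dt=np.load("pics/t4.npy");c=np.mean(hull,0)
mk=np.zeros(ht.shape[:2],np.uint8);cv2.drawContours(mk,[k],-1,1,-1);v,u=np.nonzero(mk);m=M["top"];T=m["world_to_cam"];W=(T[:3,:3].T@(np.linalg.solve(m["camera_matrix"],np.stack([u,v,np.ones_like(u)])*Dt[v,u])-T[:3,3:])).T
hi=W[(W[:,2]>.055)&(W[:,2]<.08)];print("depth top pts",len(hi),hi.mean(0),hi.min(0),hi.max(0),cv2.minAreaRect((hi[:,:2]*1000).astype(np.float32)))
# yellow face centre: two-view via plane: face centre expected
yc=np.mean(cv2.boxPoints(q),0);print("yellow centre on z=.033",onz("scene",yc,.033))
```

```text
top blob at z66 ((559.5723876953125, -159.65565490722656), (23.209686279296875, 55.14390563964844), 13.241947174072266) [[541.9603881835938, -135.4750518798828], [554.5918579101562, -189.1527557373047], [577.1843872070312, -183.8362579345703], [564.5529174804688, -130.15855407714844]]
yellow ((298.5, 259.0), (26.0, 31.0), 90.0) [[283.0, 246.0], [314.0, 246.0], [314.0, 272.0], [283.0, 272.0]]
dark scene ((304.20220947265625, 249.45779418945312), (43.84883117675781, 24.005203247070312), 35.70669174194336)
depth top pts 300 [ 0.5623 -0.1596  0.0646] [ 0.5489 -0.1865  0.0551] [ 0.5764 -0.1339  0.0707] ((562.6993408203125, -159.60147094726562), (17.691669464111328, 54.07389450073242), 12.356096267700195)
yellow centre on z=.033 [ 0.5698 -0.1563  0.033 ]
```

Standing plate: centre (0.5625, -0.159, 0.033), top at 0.066, yaw 13°. Swinging back over to the inward side.

Request:
{"op": "apply_moves", "data": {"grip": 1, "steps": [[0,0,-1.2,0,0.1,0],[0,0,-1.2,0,0.1,0],[0,0,-1.2,0,0.1,0],[0,0,-1.2,0,0.1,0],[0,0,-1.2,0,0.1,0],[0,0,-1.2,0,0.1,0],[0,0,-1.2,0,0.1,0],[0,0,-1.2,0,0.1,0],[0,0,-1.2,0,0.1,0],[0,0,0,0,0,0]]}}

```text
time_s: 22.35
eef_pos: [0.4456, -0.2183, 0.1302]
tcp_rot: [-0.267, 2.67, -0.036]
contact_force: [0.5, -0.5, 0.8]
grip_width: 0.996
grip_force: 0.0
```

Run:
```python
from h import *
show();plan([.632,-.143,.20],flip(np.radians(13),np.radians(-40)))
```

```text
t 22.35 p [ 0.4456 -0.2183  0.1302] z [ 0.4428  0.0187 -0.8964] y [-0.1819  0.9809 -0.0694] F [ 0.5401 -0.5489  0.8126] g 0.9964922518061203 0.0 
q [ 1.4835  0.5105 -1.2201  2.2737  0.8986  0.3599  1.3822]
turn [-0.067  1.15  -0.055] n 10 [-0.007  0.115 -0.005] | shift in old axes [-20.88   3.51   2.13] new axes [-10.72   3.14 -18.11] n 8 [-1.34  0.39 -2.26]
```

Request:
{"op": "apply_moves", "data": {"steps": [[-1.3,-0.2,-2.7,0,0.05,0],[-1.3,-0.2,-2.7,0,0.05,0],[-1.3,-0.2,-2.7,0,0.05,0],[0,0,0,-0.01,0.11,-0.005],[0,0,0,-0.01,0.11,-0.005],[0,0,0,-0.01,0.11,-0.005],[0,0,0,-0.01,0.11,-0.005],[0,0,0,-0.01,0.11,-0.005],[0,0,0,0,0,0]]}}

```text
time_s: 23.25
eef_pos: [0.4491, -0.2205, 0.2111]
tcp_rot: [0.297, -2.885, 0.076]
contact_force: [-0.3, 0.0, -0.2]
grip_width: 1.0
grip_force: 0.0
```

Run:
```python
from h import *
show();plan([.632,-.143,.20],flip(np.radians(13),np.radians(-40)))
```

```text
t 23.25 p [ 0.4491 -0.2205  0.2111] z [-0.2317 -0.0758 -0.9698] y [-0.2071  0.9779 -0.0269] F [-0.2907  0.0435 -0.2379] g 0.9995260010021804 0.0 
q [ 0.9077  0.5524 -0.9611  1.708   0.5223  1.3885  1.5726]
turn [-0.016  0.453 -0.029] n 4 [-0.004  0.113 -0.007] | shift in old axes [-19.16   3.82  -3.75] new axes [-15.7    3.44 -11.73] n 7 [-2.24  0.49 -1.68]
```

Request:
{"op": "apply_moves", "data": {"steps": [[-3.2,0.64,-0.62,0,0,0],[-3.2,0.64,-0.62,0,0,0],[-3.2,0.64,-0.62,0,0,0],[-3.2,0.64,-0.62,0,0,0],[-3.2,0.64,-0.62,0,0,0],[-3.2,0.64,-0.62,-0.004,0.113,-0.007],[0,0,0,-0.004,0.113,-0.007],[0,0,0,-0.004,0.113,-0.007],[0,0,0,-0.004,0.113,-0.007],[0,0,0,0,0,0]]}}

```text
time_s: 24.25
eef_pos: [0.6273, -0.1471, 0.1934]
tcp_rot: [0.271, -2.475, 0.103]
contact_force: [-0.2, -0.8, -1.5]
grip_width: 0.998
grip_force: 0.0
```

Run:
```python
from h import *
show();R=flip(np.radians(13),np.radians(-40));plan([.632,-.143,.11],R);plan([.5693,-.1574,.033],R)
```

```text
t 24.25 p [ 0.6273 -0.1471  0.1934] z [-0.5925 -0.1395 -0.7934] y [-0.219   0.9757 -0.0079] F [-0.201  -0.7951 -1.5007] g 0.9981367201931851 0.0 
q [ 0.2655  0.9638 -0.5405  0.9476  0.4847  1.983   1.6127]
turn [-0.002  0.044 -0.01 ] n 1 [-0.002  0.044 -0.01 ] | shift in old axes [-5.51  0.36  6.29] new axes [-5.78  0.29  6.04] n 3 [-1.93  0.1   2.01]
turn [-0.002  0.044 -0.01 ] n 1 [-0.002  0.044 -0.01 ] | shift in old axes [-5.09  0.39 16.31] new axes [-5.8   0.3  16.07] n 6 [-0.97  0.05  2.68]
```

Request:
{"op": "apply_moves", "data": {"steps": [[-1.85,0.12,2.1,0,0,0],[-1.85,0.12,2.1,0,0,0],[-1.85,0.12,2.1,0,0,0],[0,0,0,0,0.044,-0.01],[0,0,2,0,0,0],[0,0,2,0,0,0],[0,0,0,0,0,0]]}}

```text
time_s: 24.95
eef_pos: [0.6067, -0.1456, 0.0823]
tcp_rot: [0.286, -2.437, 0.094]
contact_force: [0.5, 0.0, -0.1]
grip_width: 1.001
grip_force: 0.0
```

Run:
```python
from h import *
show();R=flip(np.radians(13),np.radians(-40));plan([.5693,-.1574,.033],R)
p,d=snapshot("wrist");h=cv2.cvtColor(p,cv2.COLOR_BGR2HSV);cv2.imwrite("pics/w5.png",p)
k=big((h[...,0]>18)&(h[...,0]<35)&(h[...,1]>120)&(np.arange(480)[:,None]<300));print(cv2.minAreaRect(k),cv2.boundingRect(k))
```

```text
t 24.95 p [ 0.6067 -0.1456  0.0823] z [-0.621  -0.1412 -0.771 ] y [-0.2291  0.9734  0.0063] F [ 0.5475  0.0412 -0.0817] g 1.000749416516107 0.0 
q [ 0.2866  1.0528 -0.5458  1.0762  0.5084  1.8293  1.5647]
turn [0.002 0.008 0.007] n 1 [0.002 0.008 0.007] | shift in old axes [-0.12 -0.32  6.29] new axes [-0.18 -0.31  6.29] n 3 [-0.06 -0.1   2.1 ]
((319.5, 149.5), (299.0, 639.0), 90.0) (0, 0, 640, 300)
```

View pics/w5.png

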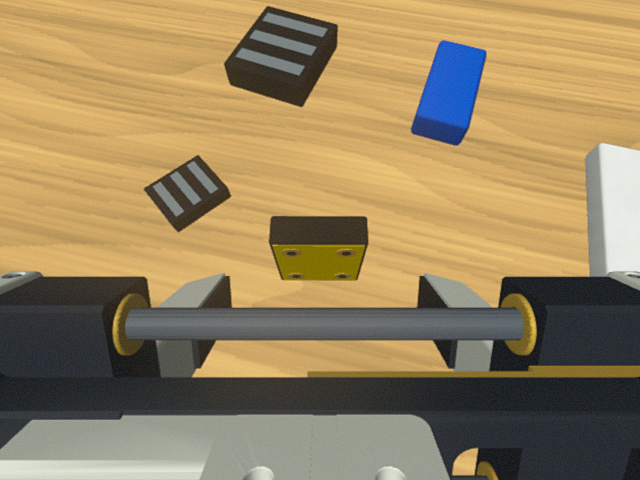

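The wrist view shows the standing plate squared up between the fingers at (319,247), yellow side towards the camera. Finishing the approach and closing.

Request:
{"op": "apply_moves", "data": {"steps": [[-0.1,-0.15,2,0,0.008,0.007],[-0.1,-0.15,2,0,0,0],[0,0,1.5,0,0,0],[0,0,0.8,0,0,0],[0,0,0,0,0,0]]}}

```text
time_s: 25.5
eef_pos: [0.5712, -0.1555, 0.0342]
tcp_rot: [0.278, -2.43, 0.097]
contact_force: [0.8, -1.0, -0.5]
grip_width: 1.0
grip_force: 0.0
```

Run:
```python
from h import *
show();R=flip(np.radians(13),np.radians(-40));plan([.5693,-.1574,.033],R)
```

```text
t 25.5 p [ 0.5712 -0.1555  0.0342] z [-0.6268 -0.1418 -0.7662] y [-0.2245  0.9745  0.0033] F [ 0.8446 -0.964  -0.474 ] g 0.9996848087507907 0.0 
q [ 0.3236  1.0597 -0.5407  1.2106  0.5199  1.7123  1.5272]
turn [0.003 0.    0.002] n 1 [0.003 0.    0.002] | shift in old axes [ 0.1  -0.14  0.24] new axes [ 0.1  -0.14  0.24] n 1 [ 0.1  -0.14  0.24]
```

Request:
{"op": "apply_moves", "data": {"steps": [[0.1,-0.1,0.2,0.003,0,0.002],[0,0,0,0,0,0]]}}

```text
time_s: 25.7
eef_pos: [0.5701, -0.1564, 0.0337]
tcp_rot: [0.277, -2.431, 0.101]
contact_force: [1.0, -0.9, 0.5]
grip_width: 1.002
grip_force: 0.0
```

Request:
{"op": "apply_moves", "data": {"grip": 0, "steps": [[0,0,0,0,0,0],[0,0,0,0,0,0],[0,0,0,0,0,0],[0,0,0,0,0,0],[0,0,0,0,0,0],[0,0,0,0,0,0],[0,0,0,0,0,0]]}}

```text
time_s: 26.4
eef_pos: [0.5693, -0.1565, 0.033]
tcp_rot: [0.277, -2.429, 0.101]
contact_force: [-0.5, 0.2, 0.2]
grip_width: 0.602
grip_force: 30.0
```

Run:
```python
from h import *
show();s=get_state();print(s["tcp_rot"].tolist(),s["eef_pos"].tolist())
```

```text
t 26.4 p [ 0.5693 -0.1565  0.033 ] z [-0.6271 -0.1447 -0.7654] y [-0.2251  0.9743  0.0003] F [-0.4716  0.1829  0.2459] g 0.6021479045351804 29.999940097332 
q [ 0.3235  1.0583 -0.5377  1.2172  0.5208  1.7076  1.5256]
[0.277110517109359, -2.429330041162928, 0.10066349728198609] [0.5693372434891086, -0.15649605661277144, 0.03298842543065646]
```

Second grasp is solid at 55.4 mm and 30 N. Lifting, then turning another 90°.

Request:
{"op": "apply_moves", "data": {"steps": [[0.6,0,-0.8,0,0,0],[1.3,0,-1.5,0,0,0],[1.3,0,-1.5,0,0,0],[1.3,0,-1.5,0,0,0],[1.3,0,-1.5,0,0,0],[1.3,0,-1.5,0,0,0],[0,0,0,0,-0.11,0],[0,0,0,0,-0.11,0],[0,0,0,0,-0.11,0],[0,0,0,0,-0.11,0]]}}

```text
time_s: 27.4
eef_pos: [0.5688, -0.1566, 0.1438]
tcp_rot: [0.328, -2.871, 0.043]
contact_force: [-0.1, -0.5, -2.7]
grip_width: 0.604
grip_force: 30.0
```

Request:
{"op": "apply_moves", "data": {"steps": [[0,0,0,0,-0.11,0],[0,0,0,0,-0.11,0],[0,0,0,0,-0.11,0],[0,0,0,0,-0.11,0],[0,0,0,0,-0.09,0],[0,0,0,0,-0.09,0],[0,0,0,0,0,0]]}}

```text
time_s: 28.1
eef_pos: [0.565, -0.1583, 0.1415]
tcp_rot: [-0.313, 2.768, 0.055]
contact_force: [-0.5, -0.5, -2.0]
grip_width: 0.606
grip_force: 30.0
```

```bash
cat > f.py <<'E'
from h import *
import sys
yaw,z=float(sys.argv[1]),float(sys.argv[2])
Rg=Ro.from_rotvec([.27711,-2.42933,.10066]);pg=np.array([.56934,-.1565,.03299])
r=np.array([np.cos(np.radians(13)),np.sin(np.radians(13)),0]);c=Rg.inv().apply(np.array([.5625,-.159,.033])-pg);c[1]=0
show();s=get_state();Rn=Ro.from_rotvec(s["tcp_rot"])
Rp=Rn*Rg.inv();print("c",c,"centre now",s["eef_pos"]+Rn.apply(c),"up-yellow n",Rp.apply(r),"low z",(s["eef_pos"]+Rn.apply(c)+Rp.apply(-.009*r))[2])
Rf=flip(np.radians(yaw),np.radians(90)+np.arcsin(Rg.as_matrix()[:2,2]@r[:2]))
cf=np.array([.4795,.1405,z+.009]);pf=cf-Rf.apply(c);print("target",pf,"tilt",np.degrees(np.arccos(-Rf.as_matrix()[2,2])));plan(pf,Rf)
E
python3 f.py -2.6 .12
```

```text
t 28.1 p [ 0.565  -0.1583  0.1415] z [ 0.3414  0.0773 -0.9367] y [-0.2229  0.9748 -0.0007] F [-0.5095 -0.4799 -1.9908] g 0.6058581797929914 29.99758243560791 
q [ 0.9348  0.4838 -0.8529  2.0082  0.4529  0.5032  1.6325]
c [0.0055 0.     0.0046] centre now [ 0.5615 -0.1591  0.1352] up-yellow n [0.4793 0.1101 0.8707] low z 0.12737695737823343
target [0.4795 0.1405 0.1362] tilt 49.94450399144935
turn [ 0.157 -0.511  0.224] n 5 [ 0.031 -0.102  0.045] | shift in old axes [ 1.74 31.04 -0.11] new axes [ 6.77 29.47 -7.24] n 11 [ 0.62  2.68 -0.66]
```

Request:
{"op": "apply_moves", "data": {"steps": [[0.2,3.5,0,0,0,0],[0.2,3.5,0,0,0,0],[0.2,3.5,0,0,0,0],[0.2,3.5,0,0,0,0],[0.2,3.5,0,0,0,0],[0.2,3.5,0,0,0,0],[0.2,3.5,0,0,0,0],[0.2,3.5,0,0,0,0],[0.1,3,0,0,0,0],[0,0,0,0,0,0]]}}

```text
time_s: 29.1
eef_pos: [0.4831, 0.1479, 0.138]
tcp_rot: [-0.327, 2.761, 0.059]
contact_force: [0.1, 0.3, -1.5]
grip_width: 0.608
grip_force: 30.0
```

```bash
python3 f.py -2.6 .12;python3 f.py 25 .12|tail -2
```

```text
t 29.1 p [0.4831 0.1479 0.138 ] z [ 0.3453  0.0825 -0.9349] y [-0.2332  0.9724 -0.0003] F [ 0.0858  0.3086 -1.5354] g 0.6075752925319423 29.998609721660614 
q [ 0.0622  0.2671 -0.6072  2.2479  0.6787  0.3963  0.7096]
c [0.0055 0.     0.0046] centre now [0.4796 0.147  0.1317] up-yellow n [0.4737 0.1137 0.8733] low z 0.12385671391989925
target [0.4795 0.1405 0.1362] tilt 49.94450399144935
turn [ 0.164 -0.505  0.232] n 5 [ 0.033 -0.101  0.046] | shift in old axes [ 0.55 -0.63 -0.02] new axes [ 0.34 -0.75 -0.13] n 1 [ 0.34 -0.75 -0.13]
target [0.4795 0.1405 0.1362] tilt 49.94450399144935
turn [-0.118 -0.507 -0.165] n 5 [-0.024 -0.101 -0.033] | shift in old axes [ 0.55 -0.63 -0.02] new axes [ 0.55 -0.52 -0.37] n 1 [ 0.55 -0.52 -0.37]
```

Request:
{"op": "apply_moves", "data": {"steps": [[0,0,0,0,-0.06,0],[0,0,0,0,-0.06,0],[0,0,0,0,-0.06,0],[0,0,0,0,-0.06,0],[0,0,0,0,-0.06,0],[0,0,0,0,-0.06,0],[0,0,0,0,-0.06,0],[0,0,0,0,-0.06,0],[0,0,0,0,-0.04,0],[0,0,0,0,0,0]]}}

```text
time_s: 30.1
eef_pos: [0.4891, 0.131, 0.1357]
tcp_rot: [-0.265, 2.384, 0.062]
contact_force: [-0.2, 0.3, -2.3]
grip_width: 0.608
grip_force: 30.0
```

```bash
python3 f.py -2.6 .12;python3 f.py 13 .12|tail -2
```

```text
t 30.1 p [0.4891 0.131  0.1357] z [ 0.6663  0.1189 -0.7362] y [-0.2078  0.9777 -0.0302] F [-0.2452  0.2923 -2.3348] g 0.608079413714417 29.997831881046295 
q [ 0.0043  0.3055 -0.6381  2.5671  2.2962  0.5836 -0.9742]
c [0.0055 0.     0.0046] centre now [0.4882 0.1306 0.1285] up-yellow n [0.1195 0.0558 0.9913] low z 0.1195799323126791
target [0.4795 0.1405 0.1362] tilt 49.94450399144935
turn [ 0.163 -0.124  0.198] n 2 [ 0.082 -0.062  0.099] | shift in old axes [ 0.48  1.12 -0.57] new axes [ 0.6  0.9 -0.8] n 1 [ 0.6  0.9 -0.8]
target [0.4795 0.1405 0.1362] tilt 49.94450399144937
turn [-0.034 -0.129  0.01 ] n 2 [-0.017 -0.065  0.005] | shift in old axes [ 0.48  1.12 -0.57] new axes [ 0.42  1.14 -0.59] n 1 [ 0.42  1.14 -0.59]
```

j4 is at its range here. Lowering takes the wrist further from the shoulder, so I'll go down before finishing the tilt.

Request:
{"op": "apply_moves", "data": {"steps": [[0.7,0.2,0.75,0,0,0],[0.7,0.2,0.7,0,0,0],[0.7,0.2,0.7,0,0,0],[0.7,0.2,0.7,0,0,0],[0.7,0.2,0.7,0,0,0],[0,0,0,0,0,0]]}}

```text
time_s: 30.7
eef_pos: [0.4893, 0.14, 0.0847]
tcp_rot: [-0.264, 2.398, 0.058]
contact_force: [0.3, -0.5, -2.0]
grip_width: 0.608
grip_force: 30.0
```

```bash
python3 f.py -2.6 .05;python3 f.py 13 .05|tail -2
```

```text
t 30.7 p [0.4893 0.14   0.0847] z [ 0.6571  0.1144 -0.7451] y [-0.2058  0.9781 -0.0314] F [ 0.3171 -0.488  -1.9594] g 0.6079078519563231 29.997782707214355 
q [ 0.3598  0.771  -1.2633  2.5663  2.076   1.1139 -0.6578]
c [0.0055 0.     0.0046] centre now [0.4883 0.1395 0.0776] up-yellow n [0.1322 0.0594 0.9894] low z 0.06866741262280655
target [0.4795 0.1405 0.0662] tilt 49.94450399144935
turn [ 0.16  -0.137  0.199] n 2 [ 0.08  -0.069  0.099] | shift in old axes [1.93 0.31 0.74] new axes [2.04 0.01 0.44] n 1 [2.04 0.01 0.44]
target [0.4795 0.1405 0.0662] tilt 49.94450399144937
turn [-0.036 -0.142  0.009] n 2 [-0.018 -0.071  0.004] | shift in old axes [1.93 0.31 0.74] new axes [2.02 0.27 0.47] n 1 [2.02 0.27 0.47]
```

Both j3 and j4 are at their limits. At the first site the tool pointed about 29° left of radial and that worked, so I'll yaw the tool left the same way here; the plate's heading on the pad is free.

Request:
{"op": "apply_moves", "data": {"steps": [[0,0,0,-0.08,0,-0.09],[0,0,0,-0.08,0,-0.09],[0,0,0,-0.08,0,-0.09],[0,0,0,-0.08,0,-0.09],[0,0,0,0,0,0]]}}

```text
time_s: 31.2
eef_pos: [0.4917, 0.1377, 0.0872]
tcp_rot: [-0.84, 2.294, 0.271]
contact_force: [0.4, -0.8, -1.2]
grip_width: 0.603
grip_force: 30.0
```

```bash
python3 f.py 42.4 .05;python3 f.py 52.4 .05|tail -2
```

```text
t 31.2 p [0.4917 0.1377 0.0872] z [ 0.5229  0.3985 -0.7535] y [-0.6357  0.7712 -0.0332] F [ 0.3902 -0.7944 -1.2268] g 0.6031420547145158 29.996139407157898 
q [ 0.754   0.7505 -1.221   2.4894  2.3867  0.5108 -0.1556]
c [0.0055 0.     0.0046] centre now [0.491  0.1368 0.08  ] up-yellow n [0.0983 0.1233 0.9875] low z 0.07113850137469235
target [0.4795 0.1405 0.0662] tilt 49.94450399144935
turn [-0.06  -0.156 -0.012] n 2 [-0.03  -0.078 -0.006] | shift in old axes [1.93 1.06 1.05] new axes [2.06 1.03 0.8 ] n 1 [2.06 1.03 0.8 ]
target [0.4795 0.1405 0.0662] tilt 49.94450399144935
turn [-0.184 -0.158 -0.134] n 2 [-0.092 -0.079 -0.067] | shift in old axes [1.93 1.06 1.05] new axes [1.94 1.14 0.95] n 1 [1.94 1.14 0.95]
```

Request:
{"op": "apply_moves", "data": {"steps": [[0,0,0,-0.02,-0.052,-0.004],[0,0,0,-0.02,-0.052,-0.004],[0,0,0,-0.02,-0.052,-0.004],[1,0.5,0.4,0,0,0],[1,0.5,0.4,0,0,0],[0,0,0,0,0,0]]}}

```text
time_s: 31.8
eef_pos: [0.479, 0.1434, 0.0651]
tcp_rot: [-0.832, 2.148, 0.395]
contact_force: [-0.5, 0.7, -2.3]
grip_width: 0.609
grip_force: 30.0
```

```bash
python3 f.py 42.4 .034
```

```text
t 31.8 p [0.479  0.1434 0.0651] z [ 0.5605  0.5194 -0.6451] y [-0.6756  0.7372  0.0066] F [-0.4727  0.6879 -2.3062] g 0.6090595163565052 29.997386634349823 
q [ 0.8599  1.0408 -1.2661  2.569   2.6656  0.6807 -0.1418]
c [0.0055 0.     0.0046] centre now [0.479  0.1434 0.0579] up-yellow n [ 0.0061 -0.0036  1.    ] low z 0.04887796086484522
target [0.4795 0.1405 0.0502] tilt 49.94450399144935
turn [ 0.006 -0.002 -0.004] n 1 [ 0.006 -0.002 -0.004] | shift in old axes [ 1.24 -0.26  0.84] new axes [ 1.24 -0.25  0.83] n 1 [ 1.24 -0.25  0.83]
```

Request:
{"op": "apply_moves", "data": {"steps": [[0,0,0,-0.06,0,-0.055],[0,0,0,-0.07,0,-0.055],[0.4,-0.1,0.4,0,0,0],[0.4,-0.1,0.4,0,0,0],[0,0,0,0,0,0]]}}

```text
time_s: 32.3
eef_pos: [0.4812, 0.143, 0.0546]
tcp_rot: [-1.019, 2.081, 0.479]
contact_force: [-0.4, 0.7, -2.5]
grip_width: 0.606
grip_force: 30.0
```

```bash
python3 f.py 52.4 .027
```

```text
t 32.3 p [0.4812 0.143  0.0546] z [ 0.4661  0.6068 -0.6438] y [-0.7911  0.6117  0.0038] F [-0.3574  0.6843 -2.4643] g 0.6062634323655958 29.99771922826767 
q [ 0.9304  1.0395 -1.1962  2.473   2.7426  0.3937  0.    ]
c [0.0055 0.     0.0046] centre now [0.4812 0.143  0.0473] up-yellow n [ 0.0033 -0.0021  1.    ] low z 0.0383392747242694
target [0.4795 0.1405 0.0432] tilt 49.94450399144935
turn [ 0.001 -0.    -0.004] n 1 [ 0.001 -0.    -0.004] | shift in old axes [ 1.06 -0.02  0.5 ] new axes [ 1.06 -0.02  0.5 ] n 1 [ 1.06 -0.02  0.5 ]
```

Request:
{"op": "apply_moves", "data": {"steps": [[0.5,0,0.25,0,0,0],[0.5,0,0.25,0,0,-0.004],[0,0,0,0,0,0]]}}

```text
time_s: 32.6
eef_pos: [0.4791, 0.1409, 0.0435]
tcp_rot: [-1.024, 2.078, 0.48]
contact_force: [-0.7, 1.3, -2.0]
grip_width: 0.602
grip_force: 30.0
```

Request:
{"op": "apply_moves", "data": {"steps": [[0.08,0,0.06,0,0,0],[0.08,0,0.06,0,0,0],[0,0,0,0,0,0]]}}

```text
time_s: 32.9
eef_pos: [0.4797, 0.1406, 0.0423]
tcp_rot: [-1.024, 2.077, 0.478]
contact_force: [-0.7, -0.6, -1.8]
grip_width: 0.606
grip_force: 30.0
```

```bash
python3 f.py 52.4 .024
```

```text
t 32.9 p [0.4797 0.1406 0.0423] z [ 0.4657  0.6081 -0.6429] y [-0.7937  0.6083  0.0005] F [-0.6528 -0.559  -1.838 ] g 0.6055387137746238 29.99754309654236 
q [ 0.9293  1.074  -1.1772  2.4758  2.7652  0.413   0.0181]
c [0.0055 0.     0.0046] centre now [0.4797 0.1406 0.0351] up-yellow n [ 0.     -0.0011  1.    ] low z 0.026066432001121097
target [0.4795 0.1405 0.0402] tilt 49.94450399144935
turn [0.002 0.001 0.001] n 1 [0.002 0.001 0.001] | shift in old axes [0.17 0.01 0.12] new axes [0.17 0.01 0.12] n 1 [0.17 0.01 0.12]
```

Request:
{"op": "apply_moves", "data": {"steps": [[0.08,0,0.06,0,0,0],[0,0,0,0,0,0]]}}

```text
time_s: 33.1
eef_pos: [0.4797, 0.1405, 0.0413]
tcp_rot: [-1.025, 2.077, 0.478]
contact_force: [0.5, 0.7, -1.9]
grip_width: 0.604
grip_force: 30.0
```

Request:
{"op": "apply_moves", "data": {"steps": [[0.08,0,0.06,0,0,0],[0,0,0,0,0,0]]}}

```text
time_s: 33.3
eef_pos: [0.4796, 0.1405, 0.0402]
tcp_rot: [-1.025, 2.077, 0.478]
contact_force: [-0.4, -0.4, -3.1]
grip_width: 0.601
grip_force: 30.0
```

No contact yet, so half-millimetre steps.

Request:
{"op": "apply_moves", "data": {"steps": [[0.08,0,0.06,0,0,0],[0,0,0,0,0,0]]}}

```text
time_s: 33.5
eef_pos: [0.4798, 0.1408, 0.0399]
tcp_rot: [-1.025, 2.075, 0.478]
contact_force: [-1.5, -2.2, 5.4]
grip_width: 0.608
grip_force: 30.0
```

Request:
{"op": "apply_moves", "data": {"steps": [[0.04,0,0.03,0,0,0],[0,0,0,0,0,0]]}}

```text
time_s: 33.7
eef_pos: [0.4799, 0.141, 0.0399]
tcp_rot: [-1.025, 2.074, 0.478]
contact_force: [-2.4, -3.1, 8.9]
grip_width: 0.602
grip_force: 30.0
```

Contact is firm (9 N) with the plate level. Releasing and backing out.

Request:
{"op": "apply_moves", "data": {"grip": 0.85, "steps": [[0,0,0,0,0,0],[0,0,0,0,0,0],[0,0,0,0,0,0],[0,0,0,0,0,0],[0,0,-0.8,0,0,0],[0,0,-1,0,0,0],[0,0,-1.5,0,0,0],[0,0,-1.5,0,0,0],[0,0,0,0,0,0]]}}

```text
time_s: 34.6
eef_pos: [0.4564, 0.1098, 0.0703]
tcp_rot: [-1.024, 2.078, 0.476]
contact_force: [0.6, -0.1, -0.1]
grip_width: 0.849
grip_force: 0.0
```

```bash
python3 f.py 52.4 .15
```

```text
t 34.6 p [0.4564 0.1098 0.0703] z [ 0.4665  0.6066 -0.6438] y [-0.7931  0.6091 -0.0007] F [ 0.5875 -0.1321 -0.1364] g 0.849358755811611 0.0 
q [ 1.0611  0.9859 -1.215   2.5026  2.7808  0.2933  0.0007]
c [0.0055 0.     0.0046] centre now [0.4564 0.1098 0.0631] up-yellow n [-0.0002  0.0006  1.    ] low z 0.05408405193900925
target [0.4795 0.1405 0.1662] tilt 49.94450399144935
turn [ 0.    -0.     0.001] n 1 [ 0.    -0.     0.001] | shift in old axes [-9.82  0.03 -3.23] new axes [-9.82  0.04 -3.23] n 4 [-2.45  0.01 -0.81]
```

Request:
{"op": "apply_moves", "data": {"steps": [[-1.5,0,-1.9,0,0,0],[-1.5,0,-1.9,0,0,0],[-1.5,0,-1.9,0,0.04,0],[-1.5,0,-1.9,0,0.04,0],[-1.5,-1,-1.9,0,0.05,0],[-1.5,-2,-1.9,0,0.05,0],[0,-2,-1.9,0,0.05,0],[0,0,0,0,0,0]]}}

```text
time_s: 35.4
eef_pos: [0.4528, 0.1038, 0.1563]
tcp_rot: [-1.006, 2.094, 0.442]
contact_force: [-0.1, -0.1, -1.0]
grip_width: 0.845
grip_force: 0.0
```

Run:
```python
from h import *
show()
s,ds=snapshot("scene");t,dt=snapshot("top");cv2.imwrite("pics/s6.png",s);cv2.imwrite("pics/t6.png",t);np.save("pics/t6.npy",dt);np.save("pics/s6.npy",ds)
cv2.imwrite("pics/v6.png",np.hstack([cv2.resize(s[180:380,360:560],(400,400)),cv2.resize(t[170:330,120:280],(400,400))]))
```

```text
t 35.4 p [0.4528 0.1038 0.1563] z [ 0.4846  0.582  -0.653 ] y [-0.7763  0.6301 -0.0145] F [-0.0556 -0.1425 -0.9515] g 0.8445456459348177 0.0 
q [ 1.1606  0.6418 -1.2668  2.4731  3.9612  0.123  -1.3795]
```

View pics/v6.png

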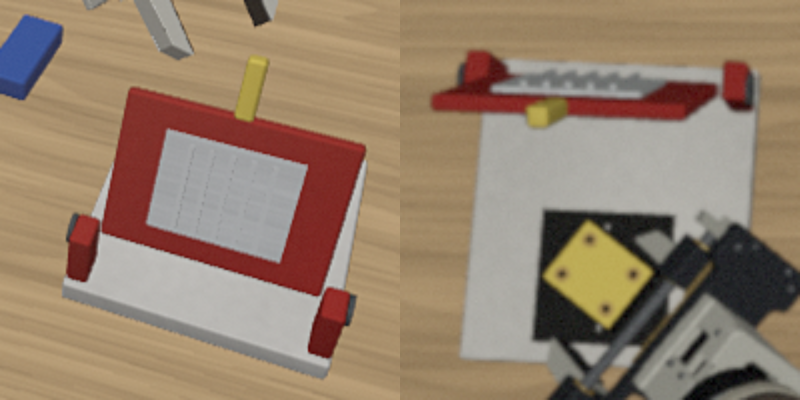

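Request:
{"op": "apply_moves", "data": {"steps": [[0,-1.6,-2.5,0,0,0],[0,-1.6,-2.5,0,0,0],[0,-1.6,-2.5,0,0,0],[0,-1.6,-2.5,0,0,0],[0,-1.6,-2.5,0,0,0],[0,-1.6,-2.5,0,0,0],[0,0,0,0,0,0]]}}

```text
time_s: 36.2
eef_pos: [0.464, 0.0274, 0.1572]
tcp_rot: [-0.942, 2.075, 0.365]
contact_force: [0.5, 0.2, -1.1]
grip_width: 0.849
grip_force: 0.0
```

Run:
```python
from h import *
show()
t,dt=snapshot("top");s,ds=snapshot("scene");cv2.imwrite("pics/t7.png",t);cv2.imwrite("pics/s7.png",s)
h=cv2.cvtColor(t,cv2.COLOR_BGR2HSV)
k=big((h[...,0]>20)&(h[...,0]<35)&(h[...,1]>110),np.array([200,280]));P=np.array([onz("top",q,.042)[:2]*1000 for q in k[:,0].astype(float)],np.float32);print("plate",cv2.minAreaRect(P),"pad target 479.5 140.5")
mk=np.zeros(h.shape[:2],np.uint8);cv2.drawContours(mk,[k],-1,1,-1);mk=cv2.erode(mk,np.ones((5,5)));v,u=np.nonzero(mk);m=M["top"];T=m["world_to_cam"]
def cl(n,u,v,D):
    m=M[n];T=m["world_to_cam"];return (T[:3,:3].T@(np.linalg.solve(m["camera_matrix"],np.stack([u,v,np.ones_like(u)])*D[v,u])-T[:3,3:])).T
W=cl("top",u,v,dt);A=np.c_[W[:,:2],np.ones(len(W))];print("plate height",np.median(W[:,2]),"slopes",np.linalg.lstsq(A,W[:,2],rcond=None)[0][:2])
d=h[...,2]<70
d[:250]=0;d[:,260:]=0
# lid from scene depth: red panel
hs=cv2.cvtColor(s,cv2.COLOR_BGR2HSV);red=((hs[...,0]<8)|(hs[...,0]>172))&(hs[...,1]>150);k=big(red);mk=np.zeros(red.shape,np.uint8);cv2.drawContours(mk,[k],-1,1,-1);mk=cv2.erode(mk,np.ones((7,7)))&red
v,u=np.nonzero(mk);W=cl("scene",u,v,ds);c=W.mean(0);n=np.linalg.svd(W-c,full_matrices=0)[2][2];print("lid normal",n,"angle",np.degrees(np.arccos(abs(n[2]))))
# tab by two views
def tab(im,near):
    g=cv2.cvtColor(im,cv2.COLOR_BGR2HSV);return cv2.minAreaRect(big((g[...,0]>20)&(g[...,0]<35)&(g[...,1]>110),np.array(near)))[0]
a,b=tab(s,(486,224)),tab(t,(178,215));x,e=tri(("scene",a),("top",b));print("tab",a,b,x,e,"angle",np.degrees(np.arctan2(x[2]-.06,.6194-x[0])))
# bystanders moved?
for nm,lo,hi,near in(("wax",(100,120,60),(125,255,255),(322,338)),("stone",(5,150,150),(16,255,255),(515,217))):
  for f in("pics/top1.png","pics/t7.png"):
    g=cv2.cvtColor(cv2.imread(f),cv2.COLOR_BGR2HSV)
    try:print(nm,f,cv2.minAreaRect(big(cv2.inRange(g,lo,hi)>0,np.array(near)))[:2])
    except ValueError:print(nm,f,"hidden")
a=cv2.cvtColor(cv2.imread("pics/top1.png"),6).astype(int);b=cv2.cvtColor(t,6).astype(int);print("brush diff",np.abs(a-b)[95:190,325:380].mean(),"bg",np.abs(a-b)[60:90,400:480].mean())
```

```text
t 36.2 p [0.464  0.0274 0.1572] z [ 0.5578  0.54   -0.6303] y [-0.7305  0.6798 -0.0641] F [ 0.503   0.2031 -1.0859] g 0.8487512172699476 0.0 
q [ 1.3522  0.6921 -1.2656  2.4481  4.4525  0.1176 -1.7178]
plate ((481.09710693359375, 139.31350708007812), (68.21183776855469, 57.348812103271484), 52.626800537109375) pad target 479.5 140.5
plate height 0.041665685874663294 slopes [-0.3089 -1.6705]
lid normal [ 0.8847 -0.0554 -0.4629] angle 62.42412619878187
tab (485.5295104980469, 223.3824005126953) (178.25, 214.75001525878906) [0.5696 0.1376 0.2046] [np.float64(0.0014795730939603136), np.float64(0.0014795730939604402)] angle 71.00254664059109
wax pics/top1.png ((320.8538818359375, 338.1692810058594), (23.070457458496094, 53.45896530151367))
wax pics/t7.png ((331.20703125, 320.2704162597656), (23.68744468688965, 11.368071556091309))
stone pics/top1.png ((515.1926879882812, 216.35781860351562), (48.46601104736328, 12.834872245788574))
stone pics/t7.png ((515.1136474609375, 216.32481384277344), (48.2400016784668, 12.879998207092285))
brush diff 4.809377990430622 bg 5.208333333333333
```

Run:
```python
from h import *
a=cv2.imread("pics/scene1.png");b=cv2.imread("pics/s7.png")
for nm,lo,hi,near in(("wax",(100,120,60),(125,255,255),(371,208)),("stone",(5,150,150),(16,255,255),(153,244))):
  for i in(a,b):
    print(nm,cv2.minAreaRect(big(cv2.inRange(cv2.cvtColor(i,40),lo,hi)>0,np.array(near)))[:2])
d=np.abs(a.astype(int)-b).mean(2);print("large",d[165:212,270:330].mean(),"small",d[225:252,235:270].mean(),"brush",d[300:395,215:312].mean(),"bg",d[400:450,300:400].mean())
# lid panel edges: right edge corners in scene (upper-left corner etc.) by known hinge line: solve angle from panel upper corners
h=cv2.cvtColor(b,40);red=((h[...,0]<8)|(h[...,0]>172))&(h[...,1]>150);k=big(red);q=cv2.approxPolyDP(cv2.convexHull(k),4,True)[:,0].astype(float);print(q.tolist())
hg=np.array([.6194,.1342,.06]);yw=np.radians(-2.6);ex=np.array([np.cos(yw),np.sin(yw),0]);ey=np.array([-ex[1],ex[0],0])
for p in q:  # intersect ray with plane y=+-84mm of stand -> r, angle
    o,dd=ray("scene",p)
    for sg in(-.084,.084):
        t=(sg-(o-hg)@ey)/(dd@ey);X=o+t*dd-hg;r=np.hypot(X@ex,X[2])
        if .1<r<.16:print(p,sg,"r",r,"angle",np.degrees(np.arctan2(X[2],-X@ex)))
```

```text
wax ((369.9156494140625, 207.335205078125), (23.030303955078125, 44.62282180786133))
wax ((370.8787841796875, 207.92074584960938), (23.274192810058594, 45.38950729370117))
stone ((151.5, 242.0), (41.00177001953125, 12.735140800476074))
stone ((151.51815795898438, 241.9716033935547), (41.00177001953125, 12.80252456665039))
large 2.8641843971631205 small 2.7862433862433864 brush 2.6081750768674263 bg 2.647133333333333
[[425.0, 224.0], [542.0, 254.0], [519.0, 327.0], [411.0, 295.0]]
[425. 224.] -0.084 r 0.12147369490134816 angle 58.60200580549379
[542. 254.] 0.084 r 0.1364853221073168 angle 76.99934721775892
```

The plate lies flat, yellow up, within 2 mm of the pad centre, with its top at 0.042 m. The lid is at about 70°, the bystanders have not moved, and the gripper is clear. Handing in.

```bash
python3 -c "
from cell import *;print(finish_job())"
```

```text
the job is handed in; nothing more can be done
None
```

I handed the job in at about 36 s: the lid stands at about 70°, and the middle-sized riser lies flat with its yellow side up, within 2 mm of the pad centre and turned about 52° from the robot's forward axis; the wax block, stone and brush have not moved.

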